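Assemble the controller in its cradle

TASK

Put one controller together in the orange cradle: first seat the base tray flat between the cradle's pins, then lay the circuit board in the tray's larger bay, then stand the battery in the smaller bay, and last close it with the tall cover, pushed fully home over the tray's wall. Set every part down gently, without dropping it, and leave the low cover and the other things on the bench where they are.

Things in the scene. Friction and masses are not known exactly. Their poses are not given: they have to be found in the camera images.
- cradle: Assembly cradle, fixed: orange-brown block 100 (x) by 190 mm (y), flat deck 20 mm above the bench. Origin: centre of the underside, z up. Six 8 mm pins with coned tips stand 14 mm above the deck at x +-41.5, y +-55 and x 0, y +-85.5 mm. The base tray lies on the deck between them, 3.5 mm play all round, its y along the cradle's y, either way round.
- base: Grey base tray, 160 g: plate 68 (x) by 156 (y) by 4 mm; on it a wall 2.5 mm thick, 54 by 112 mm outside, rim 20 mm above the underside. Grip the wall's outside across x, above the plate. A rib parts the inside into two bays, floor 4 mm up: larger 49 by 73 mm centred at x 0, y -17 mm; smaller 49 by 31.5 mm at x 0, y +37.75 mm. Origin: centre of the underside, z up.
- board: Green circuit board 42 (x) by 66 mm (y), 90 g, on 5 mm spacers. Mid-board a transformer, yellow tape and dark core, 30 (x) by 26 mm, top 35 mm above the spacers' feet: grip it across x. Cream terminal blocks, 17 mm high, at both y ends. Origin: centre, level with the feet, z up. It lies in the tray's larger bay, y along the tray's y, either way round, 3.5 mm play.
- battery: Battery: two dark upright cells side by side with a paper band, 38 (x) by 19 (y) by 36 mm high, 45 g. Origin: centre of the underside, z up. It stands in the tray's smaller bay, its x along the tray's x, either way round, and rises 20 mm above the tray's rim. Grip it across x.
- cover: Tall cover: white hood, open below, dark vents on top; outside 66 (x) by 124 (y) by 46 mm high, 2.5 mm thick, 95 g; stands open side down. Origin: centre of the lower rim, z up. Grip it across x. It goes over the tray's wall, 3.5 mm play all round, either way round, until its rim rests on the tray's plate: origin 4 mm above the tray's origin.
- low_cover: Cover of another model, not to be used: the same white hood, 66 by 124 mm, but only 26 mm high; too low to close over the battery. Origin: centre of its lower rim.
- flux_bottle: Bystander: small white plastic bottle, 32 mm across, 65 mm tall, standing. Origin: centre of its underside.
- solder_spool: Bystander: bare metal wire spool, 38 mm across, 30 mm high, standing on its flange. Origin: centre of its underside.
- screwdriver: Bystander: screwdriver with a black handle, about 170 mm long, lying on the bench. Origin: mid-length on its underside.
- scanner: Bystander: black hand-held barcode scanner, 165 mm long, 55 mm wide, 50 mm high, lying on the bench. Origin: about the middle of its underside.
Not all that is in view belongs to the job. Leave any black or turquoise look-alike of the base alone.

How it is judged:
On the way, in this order (a step that is already met when the one before it is completed fails the run):
1. the base tray lies flat on the cradle's deck between the pins (x of base in the frame of cradle between -0.008 and 0.008 m and y of base in the frame of cradle between -0.008 and 0.008 m and z of base in the frame of cradle between 0.017 and 0.023 m and angle between the y axis of base and the y axis of cradle, either way round below 0.12 rad and angle between base's own z axis and vertical below 0.06 rad), for 0.2 s.
2. the board lies in the larger bay of the seated tray (all of step 1 and x of board in the frame of base between -0.007 and 0.007 m and y of board in the frame of base between -0.024 and -0.01 m and z of board in the frame of base between 0.001 and 0.007 m and angle between board's own z axis and vertical below 0.08 rad), for 0.2 s.
3. the battery stands in the smaller bay of the seated tray (all of step 2 and x of battery in the frame of base between -0.009 and 0.009 m and y of battery in the frame of base between 0.0277 and 0.0478 m and z of battery in the frame of base between 0.001 and 0.007 m and angle between battery's own z axis and vertical below 0.08 rad), for 0.2 s.
4. the tall cover is fully home over the tray's wall (all of step 3 and x of cover in the frame of base between -0.007 and 0.007 m and y of cover in the frame of base between -0.007 and 0.007 m and z of cover in the frame of base between 0.001 and 0.007 m and angle between cover's own z axis and vertical below 0.08 rad), for 0.2 s.
At the end, for the whole second after the job is handed in: Tray flat on the deck between the pins (8 mm), board on the floor of the larger bay (7 mm), battery upright on the floor of the smaller bay (9 mm across, 10 mm along), tall cover over the wall (7 mm), its rim on the plate; heights within 3 mm, all upright, released and at rest (all of step 4 and linear speed of each of base, board, battery, cover below 0.02 m/s); the robot touches nothing.
It fails at once if a part of the controller is dropped from more than about 15 mm (moves faster than 0.6 m/s out of the fingers) ((linear speed of base above 0.6 m/s and contact force between base and the fingers below 0.05 N) or (linear speed of board above 0.6 m/s and contact force between board and the fingers below 0.05 N) or (linear speed of battery above 0.6 m/s and contact force between battery and the fingers below 0.05 N) or (linear speed of cover above 0.6 m/s and contact force between cover and the fingers below 0.05 N)).
It fails at once if the low cover or another bystander is moved more than 30 mm (distance of any of low_cover, flux_bottle, solder_spool, screwdriver, scanner from where it was at the start of the episode above 0.03 m).
It also fails if it takes over 120 s, if anything falls off the work surface, if the arm or the gripper's body presses on something with over 40 N, if the wrist force passes 120 N, or if a joint passes its speed limit or range.

ROBOT

A 7-joint arm with a two-finger parallel gripper is mounted at the origin on the work surface. World frame = base frame: x ahead of the robot, y to its left, z up, the work surface at z = 0. Lengths are in m, angles in rad, forces in N, time in s.
With the tool pointing down it reaches from about 0.35 to 0.9 m from the base axis. Payload 8.1 kg.
Tool frame: the origin (TCP) lies between the finger pads; the fingertips stand 19 mm ahead of it and the grasp point (between the pads) is the TCP; y points along the fingers, x is the direction in which the jaws open and shut, and the axes are right-handed (so a half turn about y gives the same grasp; the last joint's range is limited). The gripper opens to 92 mm and grips with 3 to 60 N. Pads are 19 mm wide; open, the fingers measure 130 mm over their backs; the gripper's body (75 mm by 190 mm) begins 47 mm behind the grasp point.
Start: joints at [1.157, 0.434, 0.025, 1.573, -0.012, 1.134, -0.075], TCP at [0.191, -0.595, 0.246] pointing down, gripper open.
Joint ranges: [-2.62, 2.62], [-0.44, 2.09], [-1.27, 1.32], [0.08, 2.57], [-1.32, 4.46], [0.12, 2], [-2.74, 2.74]. Speed limits (rad/s): [2.22, 2.22, 3.01, 3.01, 3.14, 3.14, 3.14].

INTERFACE

Orientations are given as a rotation vector (axis times angle).
In Python, from cell import arm gives the robot as it stands.
- The arm moves only by the tool move_arm, never from a script. Its argument "series" is a list of rows, each an object of numbers: "x", "y", "z": the shift along the tool's x, y, z in cm; "rx", "ry", "rz": the turn, a rotation vector about the tool's x, y, z in rad. In form: [{"x": .., "y": .., "z": .., "rx": .., "ry": .., "rz": ..}, ...]. A call has 1 to 12 rows; each row shifts and turns the pose as measured when the row begins, along the tool's axes as they then stand; what a row does not reach is not made up. A row lasts 1/8 s, in which the tool goes at most 62.5 mm and 10.7 degrees, less where a joint would pass 70% of its speed; a pose out of reach is approached as far as the arm can. A call is refused whole if a number of a shift passes 6.25 or a number of a turn 0.188, either way. A call with a gripper value outside its range is refused whole. "jaw" is the finger opening in cm, from 0 to 9.18, set as the call begins (left out, the last holds). The fingers move at their own pace and stop on an object; "newtons" is the grip in N (left out, the last holds). Time passes only in rows, so rows that do not move let the fingers close. It gives the time, the measured TCP pose, the force and the opening at its end, in the units of the state.
- arm.observe(): the state, without advancing time (a new reading comes with each control period).
- arm.get_image(name): name is "scene" or "top" or "wrist"; returns the picture (420x560x3 uint8, blue, green, red); there is no depth.
- arm.camera_params(name): a dict with "K" (3x3 intrinsics, pixels), "k1" (the pictures are not rectified: a ray, as slopes to the right and down, at radius r is drawn at 1 + k1 r^2 times it, then the intrinsics apply), "R" (3x3) and "t" (3): a world point X has camera coordinates R X + t; the wrist camera has in their place "tool_from_camera" (4x4, takes a point from camera to tool coordinates, whose origin is the TCP and whose axes are the tool frame's). Camera axes: x right, y down, z forward; pixel columns grow to the right and rows downward; lengths in m; the calibration is good to about 2 mm. A picture is of the moment at which its call begins: read the wrist's pose just before it. camera_params takes no time and is no camera call.
- arm.sign_off(): hands the job in, once; it reports no verdict.
The state is a dict: "clock": time; "joints": joint angles; "dq": joint speeds; "joint_efforts": joint torques, N m; "position": TCP position; "ee_rot": TCP orientation; "force": force on the tool from outside, world axes, zero at the start; "ft_torque": the same for the moment, N m; "width": opening from 0.0 (shut) to 1.0 (fully open).
Only numpy, scipy, OpenCV 4.12 (cv2) and the standard library are available. Lean on these libraries where they do the work, as an engineer would, in place of code of your own. Each camera call takes 0.05 s, during which the arm holds its last target.

## Working session

There is one attempt and no reset: what is moved stays moved. The work goes in short steps, Python scripts to look and compute and a tool call to move; the robot and the scene stay as the last step left them, time stands still between calls to the robot, and variables do not carry over. Pictures are saved under pics/ and viewed, and the job is handed in when it is done.

Besides the shell and the picture viewer there is one more tool, called after "Call:" as name([rows], argument=value, ...), one row to a line, values as JSON. move_arm: Moves the arm, as the interface text tells. Its arguments: {"type":"object","properties":{"series":{"type":"array","items":{"type":"object","properties":{"x":{"type":"number"},"y":{"type":"number"},"z":{"type":"number"},"rx":{"type":"number"},"ry":{"type":"number"},"rz":{"type":"number"}}}},"jaw":{"type":"number"},"newtons":{"type":"number"}},"required":["series"]}

```bash
ls; mkdir -p pics; python3 - <<'E'
from cell import arm
import cv2
o=arm.observe();print(o)
for n in ["scene","top","wrist"]:
    cv2.imwrite(f"pics/{n}0.png",arm.get_image(n)); print(n,arm.camera_params(n))
E
```

```text
pics
{'clock': 0.0, 'joints': array([ 1.15738028,  0.43520118,  0.02497687,  1.57412421, -0.01161888,
        1.13397517, -0.0751105 ]), 'dq': array([-0.00081371, -0.00097333,  0.00147821,  0.00011143,  0.00035867,
        0.00069002,  0.00112508]), 'joint_efforts': array([ 1.05362133e-04, -6.67838788e+01,  9.85164978e-01, -3.14455998e+01,
       -6.05165237e-02,  4.28730296e-02,  1.23008590e-04]), 'position': array([ 0.19094856, -0.59460285,  0.24494804]), 'ee_rot': array([-1.3394842 ,  0.97831057, -0.97609977]), 'force': array([ 0.22859768, -0.07606031, -0.50049434]), 'ft_torque': array([-0.00646954,  0.01828932, -0.01102106]), 'width': 1.000847961100274}
scene {'K': array([[395.44144559,   0.        , 280.08824446],
       [  0.        , 395.44144559, 208.3977716 ],
       [  0.        ,   0.        ,   1.        ]]), 'k1': 0.03698671069518207, 'R': array([[-8.76937640e-01,  4.80603599e-01, -7.45746219e-04],
       [ 3.24759041e-01,  5.91429230e-01, -7.38067091e-01],
       [-3.54276644e-01, -6.47481001e-01, -6.74726918e-01]]), 't': array([ 0.44470545, -0.13819791,  1.37219722])}

[... 253 characters left out ...]
[-0.9864601 , -0.00699707, -0.16385208],
       [ 0.16394975, -0.01699906, -0.98632221]]), 't': array([-0.03527044,  0.51079283,  1.21810838])}
wrist {'K': array([[306.40264032,   0.        , 275.8394422 ],
       [  0.        , 306.40264032, 207.31952218],
       [  0.        ,   0.        ,   1.        ]]), 'k1': -0.01312142856300367, 'tool_from_camera': array([[ 9.99999198e-01,  1.17113359e-03,  4.82716087e-04,
        -3.21973952e-06],
       [-1.40852089e-04, -2.75909447e-01,  9.61183623e-01,
        -1.38964815e-01],
       [ 1.25886035e-03, -9.61182920e-01, -2.75909061e-01,
         7.43852081e-02],
       [ 0.00000000e+00,  0.00000000e+00,  0.00000000e+00,
         1.00000000e+00]])}
```

View pics/scene0.png

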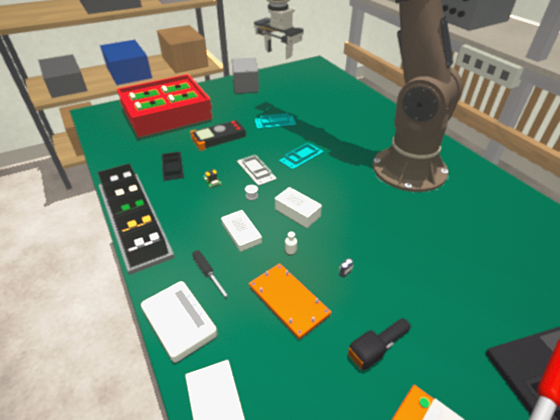

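View pics/top0.png

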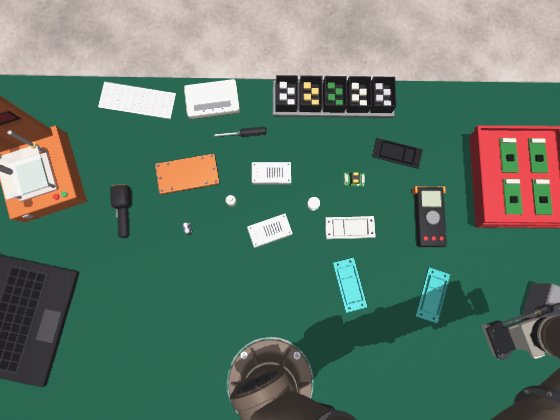

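View pics/wrist0.png

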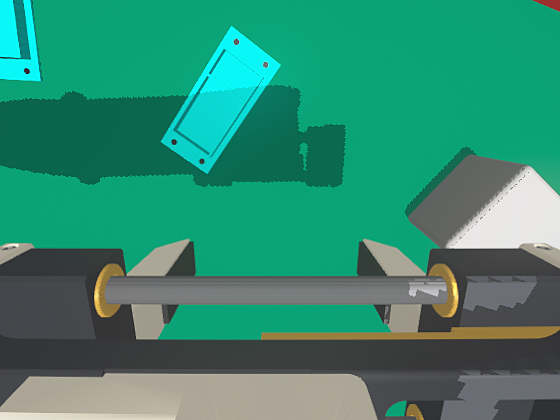

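```bash
cat > h.py <<'E'
from cell import arm
import cv2, numpy as np
from scipy.spatial.transform import Rotation as Ro
def cam(n,st=None):
    p=arm.camera_params(n)
    if n=="wrist":
        T=np.eye(4);T[:3,:3]=Ro.from_rotvec(st["ee_rot"]).as_matrix();T[:3,3]=st["position"]
        W=np.linalg.inv(T@np.array(p["tool_from_camera"])); return p["K"],p["k1"],W[:3,:3],W[:3,3]
    return p["K"],p["k1"],p["R"],p["t"]
def proj(C,X):
    K,k1,R,t=C; c=R@np.asarray(X,float)+t; s=c[:2]/c[2]; s=s*(1+k1*(s@s)); return K[:2,:2]@s+K[:2,2]
def unproj(C,uv,z):
    K,k1,R,t=C; d=(np.asarray(uv,float)-K[:2,2])/[K[0,0],K[1,1]]; s=d.copy()
    for _ in range(20): s=d/(1+k1*(s@s))
    r=R.T@np.array([s[0],s[1],1]); o=-R.T@t; return o+r*(z-o[2])/r[2]
def crop(src,dst,x0,y0,w,h,f):
    im=cv2.imread(src) if isinstance(src,str) else src
    cv2.imwrite(dst,cv2.resize(im[y0:y0+h,x0:x0+w],None,fx=f,fy=f,interpolation=cv2.INTER_CUBIC))
E
python3 - <<'E'
from h import *
crop("pics/top0.png","pics/t0a.png",140,140,130,110,6)
crop("pics/top0.png","pics/t0b.png",240,140,160,110,5)
crop("pics/scene0.png","pics/s0a.png",200,150,160,120,5)
E
```

```text
(no output)
```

View pics/t0a.png

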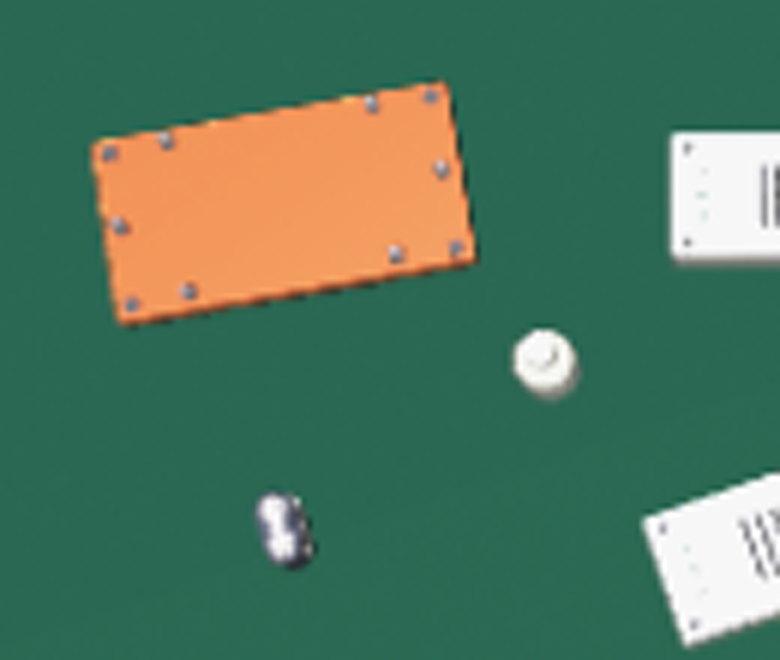

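View pics/t0b.png

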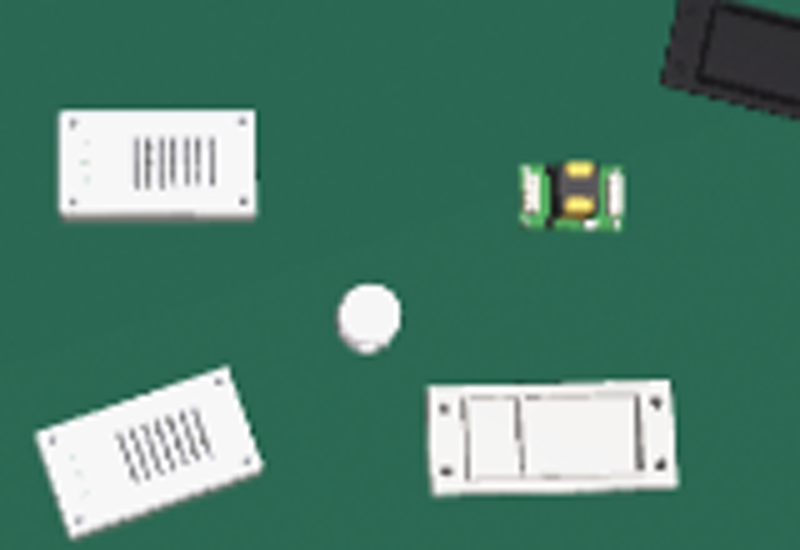

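View pics/s0a.png

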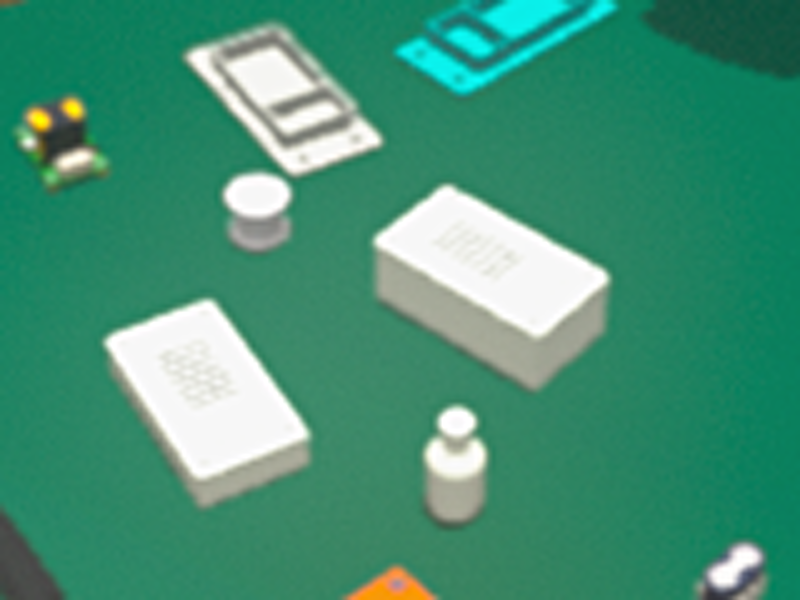

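```bash
cat > m.py <<'E'
from h import *
from scipy.optimize import least_squares
T=cam("top")
def fit(local,pix,cams,guess):
    # local pts Nx3, guess x,y,yaw ; z0 = 0
    def f(p):
        r=[]
        R=Ro.from_euler('z',p[2]).as_matrix()
        for l,u,C in zip(local,pix,cams): r+=list(proj(C,R@np.array(l)+[p[0],p[1],0])-u)
        return r
    s=least_squares(f,guess); return s.x, np.sqrt(np.mean(s.fun**2)), s.fun.reshape(-1,2)
E
python3 - <<'E'
from m import *
A=lambda l:[np.array(p)/6+[140,140]-0.42 for p in l]
B=lambda l:[np.array(p)/5+[240,140]-0.4 for p in l]
def rep(n,loc,pix):
    c=unproj(T,np.mean(pix,0),np.mean([l[2] for l in loc]))
    best=min((fit(loc,pix,[T]*len(pix),[c[0],c[1],g]) for g in np.linspace(-3,3,9)),key=lambda r:r[1])
    print(n,best[0].round(4),best[1].round(2)); return best
# cradle; image left=+y, up=+x
rep("cradle",[(.0415,.055,.034),(.0415,-.055,.034),(-.0415,-.055,.034),(-.0415,.055,.034),(0,.0855,.034),(0,-.0855,.034)],A([(166,141),(371,104),(396,253),(189,291),(119,226),(441,170)]))
rep("base",[(.034,.078,.004),(.034,-.078,.004),(-.034,-.078,.004),(-.034,.078,.004)],B([(428,386),(669,381),(678,487),(432,495)]))
for n,p,h in [("low",[(58,110),(256,110),(257,213),(59,215)],.026),("low?46",[(58,110),(256,110),(257,213),(59,215)],.046),("tall",[(36,433),(228,367),(261,464),(72,537)],.046)]:
    rep(n,[(.033,.062,h),(.033,-.062,h),(-.033,-.062,h),(-.033,.062,h)],B(p))
print("spool",unproj(T,B([(370,315)])[0],.03)); print("bottle",unproj(T,A([(543,357)])[0],.065))
print("board trans",unproj(T,B([(578,188)])[0],.035), unproj(T,B([(572,198)])[0],.006))
print("batt",unproj(T,A([(273,505)])[0],.036),unproj(T,A([(288,546)])[0],.036),unproj(T,A([(281,526)])[0],.036))
o=arm.observe();print(Ro.from_rotvec(o["ee_rot"]).as_matrix().round(3))
E
```

```text
cradle [0.6323 0.2668 0.1926] 0.2
base [ 0.4666 -0.251   0.0341] 0.19
low [6.384e-01 5.000e-04 1.500e-02] 0.32
low?46 [6.332e-01 3.000e-04 1.500e-02] 0.14
tall [0.4517 0.0037 0.3539] 0.3
spool [ 0.53962098 -0.13357122  0.03      ]
bottle [0.54205075 0.1241743  0.065     ]
board trans [ 0.62132859 -0.26548037  0.035     ] [ 0.6220033  -0.26732424  0.006     ]
batt [0.469385   0.26348811 0.036     ] [0.44830627 0.25495612 0.036     ] [0.4585757  0.25895129 0.036     ]
[[ 0.306 -0.     0.952]
 [-0.952  0.001  0.306]
 [-0.001 -1.    -0.   ]]
```

```bash
python3 - <<'E'
from m import *
S=cam("scene")
print("tall?",proj(S,[.4517,.0037,.046]),"low?",proj(S,[.638,.0005,.026]),"base",proj(S,[.4666,-.251,.02]),"batt",proj(S,[.4586,.259,.036]),"black",proj(S,unproj(T,(397,152),0)))
crop("pics/scene0.png","pics/s0b.png",230,200,140,120,5)
E
```

```text
tall? [296.97650662 200.59153015] low? [239.91966497 225.96605301] base [255.248838   164.66171359] batt [345.08092331 261.8526825 ] black [170.74193096 165.59086746]
```

View pics/s0b.png

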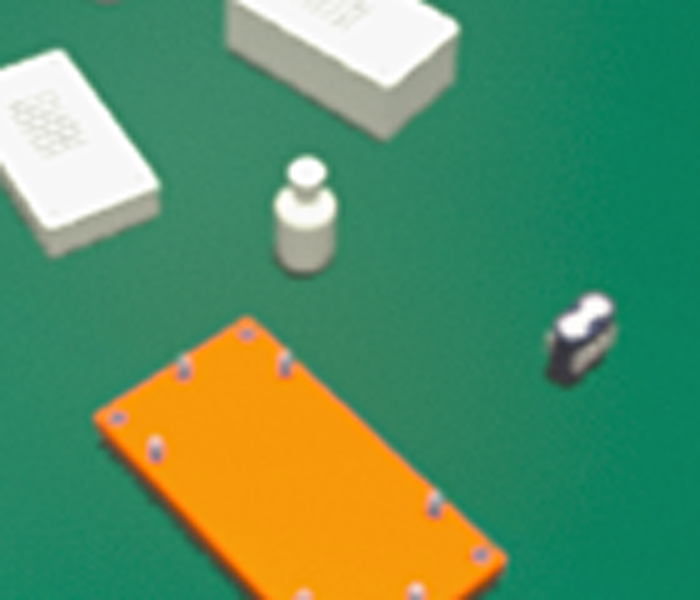

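Call:
move_arm([
  {"x": -3, "z": 4.6},
  {"x": -3, "z": 4.6},
  {"x": -3, "z": 4.6},
  {"x": -3, "z": 4.6},
  {"x": -3, "z": 4.6},
  {"x": -3, "z": 4.6},
  {"x": -3, "z": 4.6},
  {"x": -3, "z": 4.6},
], jaw=9.18)

```text
invalid input
```

Candidates in the top picture:
- **Base:** pale grey tray (350,227). Not the black one (397,152) or the turquoise ones (350,285) and (433,293).
- **Tall cover:** (270,230). Its sides are visibly twice as deep as those of the low cover (271,172), and the scene view confirms it at (298,206) against (241,229).
- **Battery:** two cells at (187,228). The bottle (231,200) and spool (314,203) are round.
- **Board:** (355,179). The red-box boards at (510–545,155–195) have no transformer.

The crops support these choices.

Call:
move_arm([
  {"x": -3.0, "y": 0.0, "z": 4.6, "rx": 0.0, "ry": 0.0, "rz": 0.0},
  {"x": -3.0, "y": 0.0, "z": 4.6, "rx": 0.0, "ry": 0.0, "rz": 0.0},
  {"x": -3.0, "y": 0.0, "z": 4.6, "rx": 0.0, "ry": 0.0, "rz": 0.0},
  {"x": -3.0, "y": 0.0, "z": 4.6, "rx": 0.0, "ry": 0.0, "rz": 0.0},
])

```text
clock: 0.65
position: [0.3291, -0.4233, 0.2434]
ee_rot: [-1.338, 0.987, -0.982]
force: [0.5, -0.5, -0.6]
width: 0.999
```

Call:
move_arm([
  {"x": -3, "z": 4.6},
  {"x": -3, "z": 4.6},
  {"x": -3, "z": 4.6},
  {"x": -3, "z": 4.6},
])

```text
invalid input
```

Call:
move_arm([
  {"x": 0, "y": 0, "z": 0, "rx": 0, "ry": -0.184, "rz": 0},
  {"x": 0, "y": 0, "z": 0, "rx": 0, "ry": -0.184, "rz": 0},
  {"x": 0, "y": 0, "z": 0, "rx": 0, "ry": -0.184, "rz": 0},
  {"x": 0, "y": 0, "z": 0, "rx": 0, "ry": -0.184, "rz": 0},
  {"x": 0, "y": 0, "z": 0, "rx": 0, "ry": -0.184, "rz": 0},
  {"x": 0, "y": 0, "z": 0, "rx": 0, "ry": -0.184, "rz": 0},
  {"x": 0, "y": 0, "z": 0, "rx": 0, "ry": -0.184, "rz": 0},
])

```text
clock: 1.52
position: [0.3333, -0.4167, 0.2422]
ee_rot: [-1.566, -0.033, 0.039]
force: [-0.1, -0.2, 0.8]
width: 1.001
```

Call:
move_arm([
  {"x": 3.3, "y": 0, "z": 4.1, "rx": 0, "ry": 0, "rz": 0},
  {"x": 3.3, "y": 0, "z": 4.1, "rx": 0, "ry": 0, "rz": 0},
  {"x": 3.3, "y": 0, "z": 4.1, "rx": 0, "ry": 0, "rz": 0},
  {"x": 3.3, "y": 0, "z": 4.1, "rx": 0, "ry": 0, "rz": 0},
  {"x": 0, "y": 0, "z": 0, "rx": 0, "ry": 0, "rz": 0},
])

```text
clock: 2.15
position: [0.4597, -0.2428, 0.2414]
ee_rot: [-1.565, -0.032, 0.04]
force: [-0.9, -1.1, 0.3]
width: 1.001
```

```bash
cat > go.py <<'E'
from m import *
import sys
def need(x,y,z,phi):
    o=arm.observe(); R=Ro.from_rotvec(o["ee_rot"]).as_matrix()
    c=[np.array([[np.cos(a),0,-np.sin(a)],[np.sin(a),0,np.cos(a)],[0,-1,0]]) for a in (phi,phi+np.pi)]
    D=min((R.T@g for g in c),key=lambda d:Ro.from_matrix(d).magnitude())
    print("clock",round(o["clock"],2),"pos",o["position"].round(4),"phi",np.arctan2(R[1,0],R[0,0]).round(4),"F",o["force"].round(1),"w",o["width"].round(3))
    d=np.array([x,y,z])-o["position"]
    print(" shift now(cm)",(R.T@d*100).round(2)," turn",Ro.from_matrix(D).as_rotvec().round(4)," shift after turn(cm)",((R@D).T@d*100).round(2))
def snap(n,f):
    o=arm.observe(); im=arm.get_image(n); cv2.imwrite(f,im); return o,im
E
python3 - <<'E'
from go import *
import json
need(.4666,-.251,.24,.034)
o,im=snap("wrist","pics/w1.png"); json.dump([list(o["position"]),list(o["ee_rot"])],open("w1.json","w"))
E
```

```text
Traceback (most recent call last):
  File "go.py", line 7, in need
    print("clock",round(o["clock"],2),"pos",o["position"].round(4),"phi",np.arctan2(R[1,0],R[0,0]).round(4),"F",o["force"].round(1),"w",o["width"].round(3))
                                                                                                                                        ^^^^^^^^^^^^^^^^
AttributeError: 'float' object has no attribute 'round'
```

```bash
sed -i 's/o\["width"\].round(3)/round(o["width"],3)/' go.py; python3 - <<'E'
from go import *
import json
need(.4666,-.251,.24,.034)
o,im=snap("wrist","pics/w1.png"); json.dump([list(o["position"]),list(o["ee_rot"])],open("w1.json","w"))
E
```

```text
clock 2.15 pos [ 0.4597 -0.2428  0.2414] phi 0.0459 F [-0.9 -1.1  0.3] w 1.001
 shift now(cm) [ 0.65  0.14 -0.85]  turn [-0.0056  0.0119 -0.0044]  shift after turn(cm) [ 0.66  0.14 -0.84]
```

View pics/w1.png

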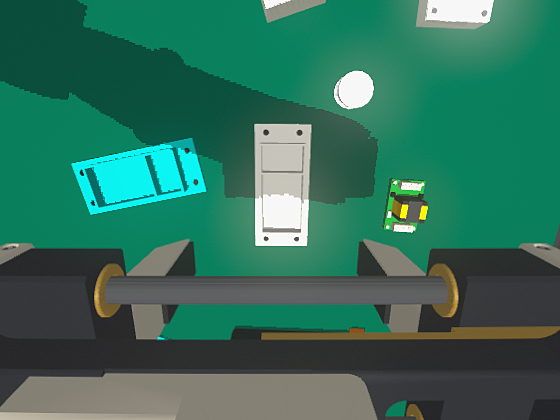

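```bash
python3 - <<'E'
from h import *
crop("pics/w1.png","pics/w1a.png",240,115,90,140,5.5)
crop("pics/w1.png","pics/w1b.png",375,170,65,70,8)
E
```

```text
(no output)
```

View pics/w1a.png

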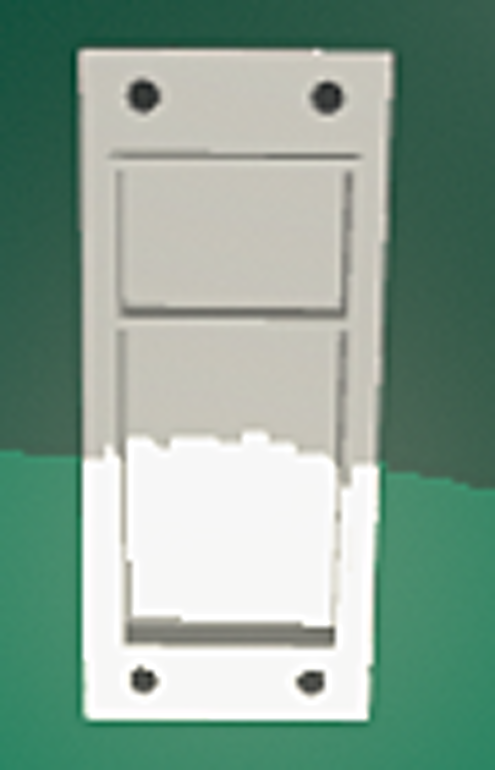

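View pics/w1b.png

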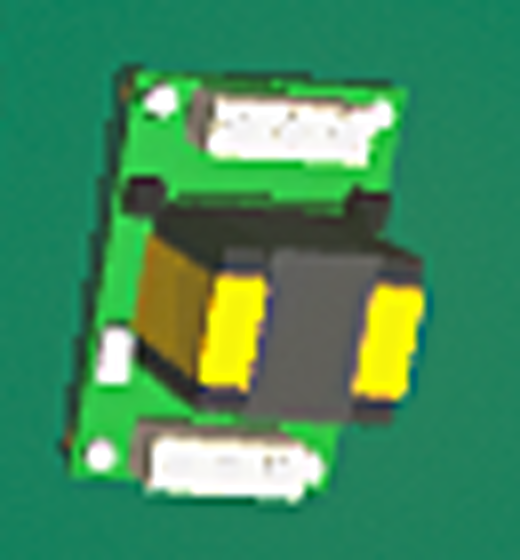

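```bash
python3 - <<'E'
from go import *
import json
p,r=json.load(open("w1.json")); W=cam("wrist",{"position":np.array(p),"ee_rot":np.array(r)})
A=lambda l:[np.array(q)/5.5+[240,115]-.41 for q in l]
B=lambda l:[np.array(q)/8+[375,170]-.44 for q in l]
C=lambda l:[np.array(q)/5+[240,140]-0.4 for q in l]
loc=[(-.034,.078,.004),(.034,.078,.004),(.034,-.078,.004),(-.034,-.078,.004)]
a=A([(78,50),(393,52),(369,719),(84,719)])
t=C([(428,386),(669,381),(678,487),(432,495)]) # top: (+x+y),(+x-y),(-x-y),(-x+y)
lt=[(.034,.078,.004),(.034,-.078,.004),(-.034,-.078,.004),(-.034,.078,.004)]
print("base wrist",fit(loc,a,[W]*4,[.466,-.251,0.03])[:2])
print("base both",fit(loc+lt,a+t,[W]*4+[T]*4,[.466,-.251,0.03])[:2])
lb=[(-.021,.033,.0066),(.021,.033,.0066),(.021,-.033,.0066),(-.021,-.033,.0066)]
print("board",fit(lb,B([(138,72),(405,90),(325,490),(72,475)]),[W]*4,[.62,-.266,0]))
lt=[(-.0,.013,.035),(.0,-.013,.035),(-.015,0,.035),(.015,0,.035)]
print("transf",fit(lt,B([(330,252),(295,415),(206,330),(415,343)]),[W]*4,[.62,-.266,0]))
E
```

```text
base wrist (array([ 0.46618964, -0.24951399,  0.03984129]), np.float64(0.27105629670792086))
base both (array([ 0.46623176, -0.24971622,  0.03908334]), np.float64(0.33157808987295523))
board (array([ 0.62206048, -0.26393734, -0.01622607]), np.float64(0.11352762818421494), array([[-0.05489956,  0.04342846],
       [ 0.07920785, -0.02149988],
       [ 0.19677774,  0.0358691 ],
       [-0.22100564, -0.05119076]]))
transf (array([ 0.62208719, -0.2636421 , -0.02020254]), np.float64(0.34068328052128727), array([[-0.21794737, -0.24041722],
       [ 0.00254882,  0.51535898],
       [ 0.60596292, -0.16085664],
       [-0.39008816, -0.11127993]]))
```

```bash
python3 - <<'E'
from go import *
need(.4662,-.2497,.027,.039)
E
```

```text
clock 2.2 pos [ 0.4582 -0.2452  0.2412] phi 0.0429 F [ 0.2 -0.9 -0.6] w 1.002
 shift now(cm) [ 0.9  21.41 -0.58]  turn [-0.0045  0.0039 -0.0057]  shift after turn(cm) [ 0.78 21.42 -0.48]
```

Call:
move_arm([
  {"x": 0.9, "y": 2.0, "z": -0.5, "rx": -0.0045, "ry": 0.004, "rz": -0.0057},
  {"x": 0, "y": 5, "z": 0, "rx": 0, "ry": 0, "rz": 0},
  {"x": 0, "y": 5, "z": 0, "rx": 0, "ry": 0, "rz": 0},
  {"x": 0, "y": 5, "z": 0, "rx": 0, "ry": 0, "rz": 0},
  {"x": 0, "y": 0, "z": 0, "rx": 0, "ry": 0, "rz": 0},
  {"x": 0, "y": 0, "z": 0, "rx": 0, "ry": 0, "rz": 0},
])

```text
clock: 2.95
position: [0.4645, -0.2591, 0.0687]
ee_rot: [-1.576, -0.023, 0.022]
force: [-0.4, 0.3, 0.2]
width: 1.0
```

```bash
python3 - <<'E'
from go import *
need(.4662,-.2497,.027,.039)
E
```

```text
clock 2.95 pos [ 0.4645 -0.2591  0.0687] phi 0.0284 F [-0.4  0.3  0.2] w 1.0
 shift now(cm) [0.19 4.17 0.95]  turn [ 0.0056 -0.0106  0.0002]  shift after turn(cm) [0.2  4.17 0.93]
```

Call:
move_arm([
  {"x": 0.2, "y": 0, "z": 0.95, "rx": 0.005, "ry": -0.01, "rz": 0},
  {"x": 0, "y": 2, "z": 0, "rx": 0, "ry": 0, "rz": 0},
  {"x": 0, "y": 0, "z": 0, "rx": 0, "ry": 0, "rz": 0},
])

```text
clock: 3.32
position: [0.4695, -0.2501, 0.054]
ee_rot: [-1.575, -0.037, 0.024]
force: [-0.7, 0.7, 0.4]
width: 1.002
```

```bash
python3 - <<'E'
from go import *
need(.4662,-.2497,.027,.039)
need(.4662,-.2497,.027,.039)
snap("wrist","pics/w2.png")
need(.4662,-.2497,.027,.039)
E
```

```text
clock 3.33 pos [ 0.4695 -0.2501  0.054 ] phi 0.0388 F [-0.7  0.7  0.4] w 1.002
 shift now(cm) [-0.35  2.69  0.06]  turn [ 0.0043 -0.0002  0.0079]  shift after turn(cm) [-0.33  2.7   0.05]
clock 3.33 pos [ 0.4695 -0.2501  0.054 ] phi 0.0388 F [-0.7  0.7  0.4] w 1.002
 shift now(cm) [-0.35  2.69  0.06]  turn [ 0.0043 -0.0002  0.0079]  shift after turn(cm) [-0.33  2.7   0.05]
clock 3.38 pos [ 0.4704 -0.2502  0.0548] phi 0.039 F [ 1.  -0.7  1. ] w 1.007
 shift now(cm) [-0.45  2.77  0.08]  turn [0.0049 0.     0.0096]  shift after turn(cm) [-0.42  2.78  0.07]
```

View pics/w2.png

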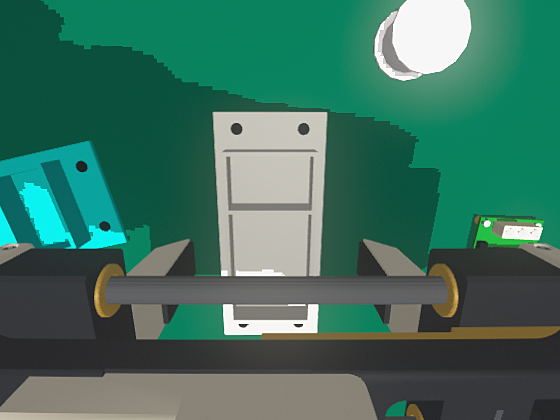

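Call:
move_arm([
  {"x": -0.4, "y": 0.7, "z": 0, "rx": 0.004, "ry": 0, "rz": 0.008},
  {"x": 0, "y": 1.2, "z": 0, "rx": 0, "ry": 0, "rz": 0},
  {"x": 0, "y": 0.7, "z": 0, "rx": 0, "ry": 0, "rz": 0},
  {"x": 0, "y": 0, "z": 0, "rx": 0, "ry": 0, "rz": 0},
])

```text
clock: 3.88
position: [0.4674, -0.2507, 0.0291]
ee_rot: [-1.572, -0.034, 0.028]
force: [-0.3, 0.3, -0.6]
width: 0.997
```

```bash
python3 - <<'E'
from go import *
need(.4662,-.2497,.027,.039)
E
```

```text
clock 3.88 pos [ 0.4674 -0.2507  0.0291] phi 0.0392 F [-0.3  0.3 -0.6] w 0.997
 shift now(cm) [-0.12  0.21  0.1 ]  turn [0.0019 0.0002 0.0036]  shift after turn(cm) [-0.12  0.21  0.1 ]
```

Good; nudge down and close.

Call:
move_arm([
  {"x": -0.1, "y": 0.2, "z": 0.1, "rx": 0.002, "ry": 0, "rz": 0.003},
  {"x": 0, "y": 0, "z": 0, "rx": 0, "ry": 0, "rz": 0},
])

```text
clock: 4.12
position: [0.4664, -0.2496, 0.0269]
ee_rot: [-1.57, -0.031, 0.031]
force: [-0.7, -0.2, -0.6]
width: 0.998
```

Call:
move_arm([
  {"x": 0, "y": 0, "z": 0, "rx": 0, "ry": 0, "rz": 0},
  {"x": 0, "y": 0, "z": 0, "rx": 0, "ry": 0, "rz": 0},
  {"x": 0, "y": 0, "z": 0, "rx": 0, "ry": 0, "rz": 0},
  {"x": 0, "y": 0, "z": 0, "rx": 0, "ry": 0, "rz": 0},
  {"x": 0, "y": 0, "z": 0, "rx": 0, "ry": 0, "rz": 0},
  {"x": 0, "y": 0, "z": 0, "rx": 0, "ry": 0, "rz": 0},
], jaw=4.5, newtons=25)

```text
clock: 4.88
position: [0.4667, -0.2497, 0.0273]
ee_rot: [-1.571, -0.032, 0.03]
force: [-0.4, -0.2, -0.8]
width: 0.587
```

Call:
move_arm([
  {"x": 0, "y": -1.0, "z": 0, "rx": 0, "ry": 0, "rz": 0},
  {"x": 0, "y": -4, "z": 0, "rx": 0, "ry": 0, "rz": 0},
  {"x": 0, "y": -5, "z": 0, "rx": 0, "ry": 0, "rz": 0},
  {"x": 0, "y": -5, "z": 0, "rx": 0, "ry": 0, "rz": 0},
  {"x": 0, "y": -3, "z": 0, "rx": 0, "ry": 0, "rz": 0},
  {"x": 0, "y": 0, "z": 0, "rx": 0, "ry": 0, "rz": 0},
])

```text
clock: 5.62
position: [0.4656, -0.2489, 0.2151]
ee_rot: [-1.57, -0.031, 0.032]
force: [-1.1, -0.3, -3.0]
width: 0.585
```

```bash
python3 - <<'E'
from go import *
need(.632,.20,.20,.1926)
E
```

```text
clock 5.62 pos [ 0.4656 -0.2489  0.2151] phi 0.0402 F [-1.1 -0.3 -3. ] w 0.585
 shift now(cm) [18.43  1.55 44.18]  turn [-1.000e-03 -1.524e-01 -1.000e-04]  shift after turn(cm) [24.93  1.51 40.88]
```

Call:
move_arm([
  {"x": 1.8, "y": 0, "z": 4.4, "rx": 0, "ry": 0, "rz": 0},
  {"x": 1.8, "y": 0, "z": 4.4, "rx": 0, "ry": 0, "rz": 0},
  {"x": 1.8, "y": 0, "z": 4.4, "rx": 0, "ry": 0, "rz": 0},
  {"x": 1.8, "y": 0, "z": 4.4, "rx": 0, "ry": 0, "rz": 0},
  {"x": 1.8, "y": 0, "z": 4.4, "rx": 0, "ry": 0, "rz": 0},
  {"x": 1.8, "y": 0, "z": 4.4, "rx": 0, "ry": 0, "rz": 0},
  {"x": 1.8, "y": 0, "z": 4.4, "rx": 0, "ry": 0, "rz": 0},
  {"x": 1.8, "y": 0, "z": 4.4, "rx": 0, "ry": 0, "rz": 0},
  {"x": 1.8, "y": 0, "z": 4.4, "rx": 0, "ry": 0, "rz": 0},
  {"x": 0, "y": 0, "z": 0, "rx": 0, "ry": -0.152, "rz": 0},
  {"x": 0, "y": 0, "z": 0, "rx": 0, "ry": 0, "rz": 0},
])

```text
clock: 7.0
position: [0.6081, 0.1637, 0.2]
ee_rot: [-1.565, -0.134, 0.167]
force: [-0.0, -0.0, -1.4]
width: 0.58
```

```bash
python3 - <<'E'
from go import *
import json
need(.632,.2668,.20,.1926)
o,im=snap("wrist","pics/w3.png"); json.dump([list(o["position"]),list(o["ee_rot"])],open("w3.json","w"))
E
```

```text
clock 7.0 pos [0.6081 0.1637 0.2   ] phi 0.1915 F [-0.  -0.  -1.4] w 0.58
 shift now(cm) [ 4.31 -0.06  9.66]  turn [-0.003  -0.0011 -0.021 ]  shift after turn(cm) [4.32 0.   9.66]
```

View pics/w3.png

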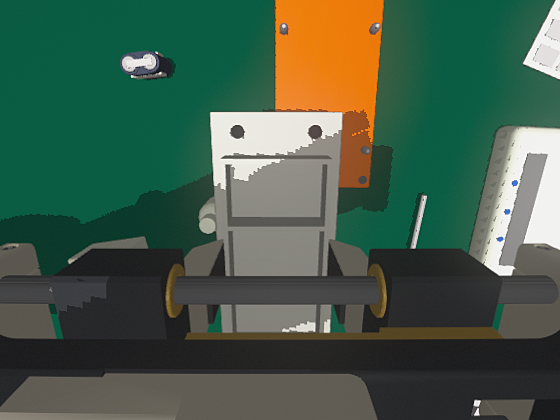

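```bash
python3 - <<'E'
from h import *
crop("pics/w3.png","pics/w3a.png",265,0,130,200,4)
crop("pics/w3.png","pics/w3b.png",200,95,155,60,5)
E
```

```text
(no output)
```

View pics/w3a.png

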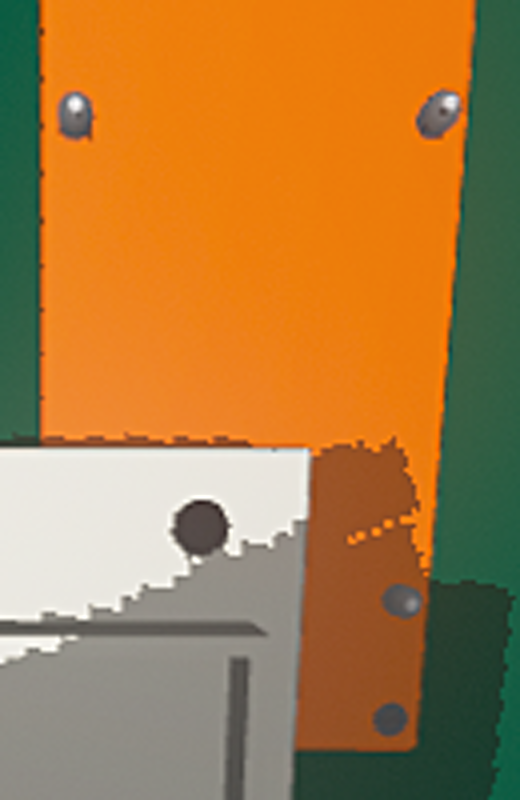

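View pics/w3b.png

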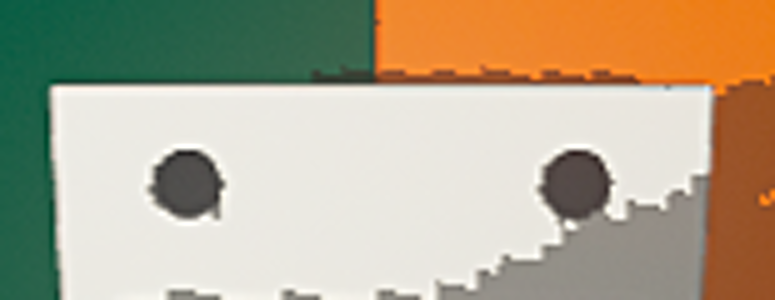

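```bash
python3 - <<'E'
from go import *
import json
p,r=json.load(open("w3.json")); p=np.array(p); R=Ro.from_rotvec(r).as_matrix()
W=cam("wrist",{"position":p,"ee_rot":np.array(r)})
pix=[np.array(q)/4+[265,0]-.38 for q in [(76,106),(450,104),(408,601)]]
loc=[(-.0415,.055,.034),(.0415,.055,.034),(.0415,-.055,.034)]
print("cradle",fit(loc,pix,[W]*3,[.632,.267,.19]))
A=lambda l:[np.array(p)/6+[140,140]-0.42 for p in l]
lt=[(.0415,.055,.034),(.0415,-.055,.034),(-.0415,-.055,.034),(-.0415,.055,.034),(0,.0855,.034),(0,-.0855,.034)]
pt=A([(166,141),(371,104),(396,253),(189,291),(119,226),(441,170)])
print("both",fit(loc+lt,pix+pt,[W]*3+[T]*6,[.632,.267,.19])[:2])
for q in [(50,85),(713,85)]:
    X=unproj(W,np.array(q)/5+[200,95]-.4,p[2]-.023); print("tray corner in tool",(R.T@(X-p)).round(4))
E
```

```text
cradle (array([0.63263687, 0.27075845, 0.19137811]), np.float64(0.5573153050569556), array([[-0.37239327, -0.56779237],
       [-0.10425856, -0.25599542],
       [ 0.5164231 ,  1.02929143]]))
both (array([0.63263697, 0.27026424, 0.19219662]), np.float64(0.7660220452280923))
tray corner in tool [-0.0337  0.0239  0.0782]
tray corner in tool [0.0335 0.0225 0.0782]
```

```bash
python3 - <<'E'
from go import *
y=np.array([-np.sin(.192),np.cos(.192)])
q=np.array([.6325,.2690])-.07*y
need(q[0],q[1],.17,.192)
E
```

```text
clock 7.05 pos [0.6079 0.1641 0.2002] phi 0.1897 F [-0.3  0.2 -1.6] w 0.585
 shift now(cm) [4.47 2.93 2.82]  turn [-0.0036 -0.0024 -0.0209]  shift after turn(cm) [4.42 3.02 2.82]
```

Call:
move_arm([
  {"x": 2.4, "y": 1.5, "z": 1.4, "rx": -0.0036, "ry": -0.002, "rz": -0.021},
  {"x": 2.0, "y": 1.5, "z": 1.4, "rx": 0, "ry": 0, "rz": 0},
  {"x": 0, "y": 0, "z": 0, "rx": 0, "ry": 0, "rz": 0},
  {"x": 0, "y": 0, "z": 0, "rx": 0, "ry": 0, "rz": 0},
  {"x": 0, "y": 0, "z": 0, "rx": 0, "ry": 0, "rz": 0},
])

```text
clock: 7.68
position: [0.6453, 0.1951, 0.1679]
ee_rot: [-1.57, -0.135, 0.138]
force: [0.9, -1.2, -1.5]
width: 0.585
```

```bash
python3 - <<'E'
from go import *
import json
need(.632,.2668,.20,.192)
o,im=snap("wrist","pics/w4.png"); json.dump([list(o["position"]),list(o["ee_rot"])],open("w4.json","w"))
need(.632,.2668,.20,.192)
E
```

```text
clock 7.67 pos [0.6453 0.1951 0.1679] phi 0.1736 F [ 0.9 -1.2 -1.5] w 0.585
 shift now(cm) [-0.08 -3.23  7.28]  turn [ 0.0029 -0.0184 -0.002 ]  shift after turn(cm) [ 0.06 -3.21  7.29]
clock 7.72 pos [0.6454 0.1951 0.1681] phi 0.1737 F [ 0.3 -0.7 -1.9] w 0.585
 shift now(cm) [-0.09 -3.21  7.28]  turn [ 0.0029 -0.0183 -0.0018]  shift after turn(cm) [ 0.05 -3.19  7.29]
```

View pics/w4.png

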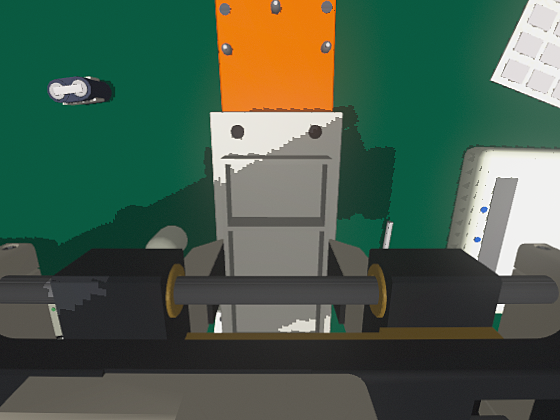

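```bash
python3 - <<'E'
from h import *
crop("pics/w4.png","pics/w4a.png",210,0,135,115,5.5)
crop("pics/w4.png","pics/w4b.png",40,65,80,50,8)
E
```

```text
(no output)
```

View pics/w4a.png

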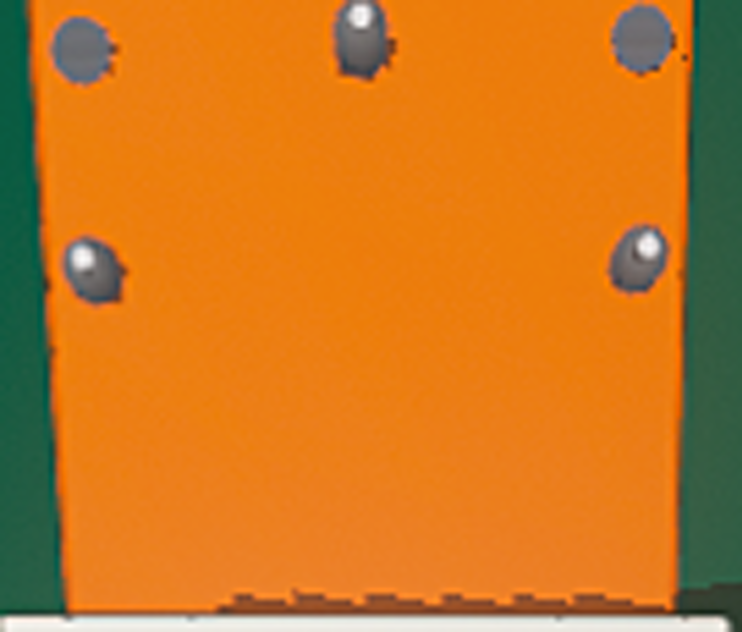

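View pics/w4b.png

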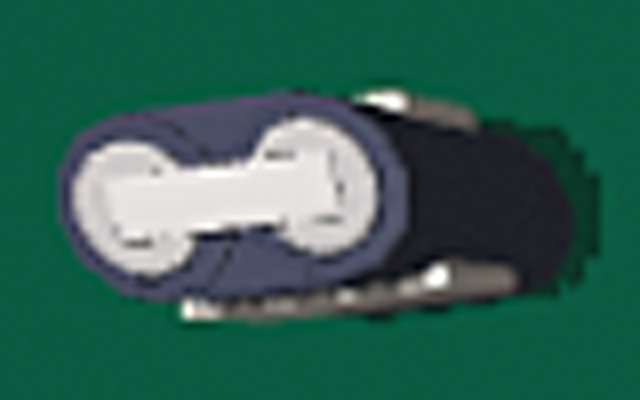

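```bash
python3 - <<'E'
from go import *
import json
p,r=json.load(open("w4.json")); p=np.array(p); R=Ro.from_rotvec(r).as_matrix()
W=cam("wrist",{"position":p,"ee_rot":np.array(r)})
D=lambda l:[np.array(q)/5.5+[210,0]-.41 for q in l]
pix=D([(82,257),(648,243),(361,12)])
loc=[(-.0415,.055,.034),(.0415,.055,.034),(0,.0855,.034)]
print("cradle",fit(loc,pix,[W]*3,[.632,.267,.19]))
# add screw/bottom: pin bases z=.020 lower ends
pe=D([(83,50),(642,39)])
print("corner screws", [unproj(W,q,.02).round(4) for q in pe])
b=lambda q:np.array(q)/8+[40,65]-.44
print("batt",unproj(W,b((233,196)),.036),"cells",unproj(W,b((132,206)),.036),unproj(W,b((315,184)),.036), "ends",unproj(W,b((62,200)),.036),unproj(W,b((405,190)),.036))
E
```

```text
cradle (array([0.63301066, 0.27107302, 0.19613857]), np.float64(0.09796422708902162), array([[ 0.04143527, -0.12071209],
       [ 0.0730762 , -0.03721136],
       [-0.11087247,  0.14925189]]))
corner screws [array([0.5754, 0.3474, 0.02  ]), array([0.6576, 0.3633, 0.02  ])]
batt [0.45771481 0.26238889 0.036     ] cells [0.44716542 0.25960402 0.036     ] [0.46624418 0.26502978 0.036     ] ends [0.43985713 0.25896637 0.036     ] [0.47558847 0.26602436 0.036     ]
```

```bash
python3 - <<'E'
from go import *
need(.633,.2707,.075,.1955)
E
```

```text
clock 7.72 pos [0.6454 0.1951 0.1681] phi 0.1737 F [ 0.3 -0.7 -1.9] w 0.585
 shift now(cm) [0.1  9.28 7.69]  turn [ 0.0029 -0.0218 -0.0018]  shift after turn(cm) [0.25 9.31 7.66]
```

Call:
move_arm([
  {"x": 0.1, "y": 1, "z": 0, "rx": 0.003, "ry": -0.022, "rz": -0.002},
  {"x": 0.1, "y": 2.0, "z": 3.8, "rx": 0, "ry": 0, "rz": 0},
  {"x": 0, "y": 2.5, "z": 3.8, "rx": 0, "ry": 0, "rz": 0},
  {"x": 0, "y": 2.5, "z": 0, "rx": 0, "ry": 0, "rz": 0},
  {"x": 0, "y": 0, "z": 0, "rx": 0, "ry": 0, "rz": 0},
])

```text
clock: 8.35
position: [0.6333, 0.269, 0.0855]
ee_rot: [-1.566, -0.156, 0.151]
force: [-0.3, -0.5, -1.6]
width: 0.579
```

```bash
python3 - <<'E'
from go import *
need(.633,.2707,.06,.1955)
E
```

```text
clock 8.35 pos [0.6333 0.269  0.0855] phi 0.1955 F [-0.3 -0.5 -1.6] w 0.579
 shift now(cm) [-0.    2.55  0.18]  turn [ 0.0007 -0.      0.0026]  shift after turn(cm) [0.   2.55 0.17]
```

Call:
move_arm([
  {"x": 0, "y": 0.8, "z": 0.17, "rx": 0, "ry": 0, "rz": 0.002},
  {"x": 0, "y": 0.8, "z": 0, "rx": 0, "ry": 0, "rz": 0},
  {"x": 0, "y": 0, "z": 0, "rx": 0, "ry": 0, "rz": 0},
])

```text
clock: 8.72
position: [0.6345, 0.27, 0.0705]
ee_rot: [-1.565, -0.155, 0.15]
force: [0.4, -0.0, -1.2]
width: 0.584
```

```bash
python3 - <<'E'
from go import *
need(.633,.2707,.048,.1955)
o,im=snap("wrist","pics/w5.png")
_,im=snap("top","pics/t5.png"); crop(im,"pics/t5a.png",140,140,90,75,8)
E
```

```text
clock 8.72 pos [0.6345 0.27   0.0705] phi 0.1941 F [ 0.4 -0.  -1.2] w 0.584
 shift now(cm) [-0.14  2.25  0.1 ]  turn [ 0.0001 -0.0014  0.0032]  shift after turn(cm) [-0.13  2.25  0.1 ]
```

View pics/w5.png

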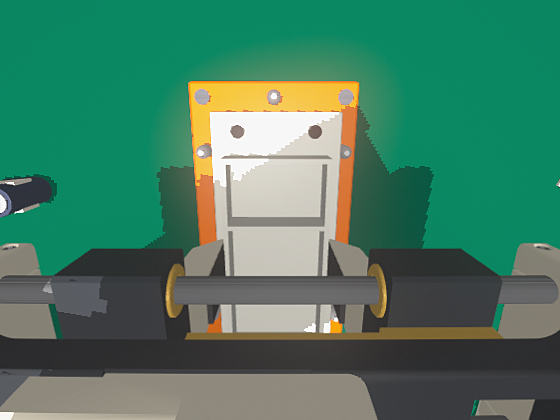

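Call:
move_arm([
  {"x": -0.14, "y": 0.6, "z": 0.1, "rx": 0, "ry": -0.001, "rz": 0.003},
  {"x": 0, "y": 0.6, "z": 0, "rx": 0, "ry": 0, "rz": 0},
  {"x": 0, "y": 0.3, "z": 0, "rx": 0, "ry": 0, "rz": 0},
  {"x": 0, "y": 0, "z": 0, "rx": 0, "ry": 0, "rz": 0},
])

```text
clock: 9.32
position: [0.6335, 0.271, 0.0558]
ee_rot: [-1.565, -0.155, 0.152]
force: [0.1, 0.3, -1.0]
width: 0.586
```

```bash
python3 - <<'E'
from go import *
need(.633,.2707,.047,.1955)
E
```

```text
clock 9.32 pos [0.6335 0.271  0.0558] phi 0.195 F [ 0.1  0.3 -1. ] w 0.586
 shift now(cm) [-0.05  0.88 -0.02]  turn [-0.0003 -0.0005  0.0018]  shift after turn(cm) [-0.05  0.88 -0.02]
```

Call:
move_arm([
  {"x": 0, "y": 0.5, "z": 0, "rx": 0, "ry": 0, "rz": 0},
  {"x": 0, "y": 0.3, "z": 0, "rx": 0, "ry": 0, "rz": 0},
  {"x": 0, "y": 0, "z": 0, "rx": 0, "ry": 0, "rz": 0},
])

```text
clock: 9.7
position: [0.6336, 0.2712, 0.0475]
ee_rot: [-1.565, -0.155, 0.151]
force: [-0.4, -0.4, -0.7]
width: 0.586
```

```bash
python3 - <<'E'
from go import *
need(.633,.2707,.047,.1955)
E
```

```text
clock 9.7 pos [0.6336 0.2712 0.0475] phi 0.195 F [-0.4 -0.4 -0.7] w 0.586
 shift now(cm) [-0.07  0.05 -0.03]  turn [-0.0005 -0.0005  0.0023]  shift after turn(cm) [-0.07  0.05 -0.03]
```

Lower until contact.

Call:
move_arm([
  {"x": 0, "y": 0.1, "z": 0, "rx": 0, "ry": 0, "rz": 0},
  {"x": 0, "y": 0.1, "z": 0, "rx": 0, "ry": 0, "rz": 0},
])

```text
clock: 9.95
position: [0.6337, 0.2712, 0.0474]
ee_rot: [-1.565, -0.155, 0.151]
force: [-3.8, -1.2, 9.6]
width: 0.583
```

Call:
move_arm([
  {"x": 0, "y": -0.05, "z": 0, "rx": 0, "ry": 0, "rz": 0},
  {"x": 0, "y": 0, "z": 0, "rx": 0, "ry": 0, "rz": 0},
  {"x": 0, "y": 0, "z": 0, "rx": 0, "ry": 0, "rz": 0},
  {"x": 0, "y": 0, "z": 0, "rx": 0, "ry": 0, "rz": 0},
], jaw=6.6)

```text
clock: 10.45
position: [0.6343, 0.2716, 0.0485]
ee_rot: [-1.564, -0.156, 0.15]
force: [-0.8, -0.9, 0.1]
width: 0.718
```

Call:
move_arm([
  {"x": 0, "y": -2, "z": 0, "rx": 0, "ry": 0, "rz": 0},
  {"x": 0, "y": -5, "z": 0, "rx": 0, "ry": 0, "rz": 0},
  {"x": 0, "y": -6, "z": 0, "rx": 0, "ry": 0, "rz": 0},
  {"x": 0, "y": -3, "z": -5, "rx": 0, "ry": 0, "rz": 0},
  {"x": 0, "y": 0, "z": 0, "rx": 0, "ry": 0, "rz": 0},
  {"x": 0, "y": 0, "z": 0, "rx": 0, "ry": 0, "rz": 0},
], jaw=6.6)

```text
clock: 11.2
position: [0.6436, 0.2228, 0.2206]
ee_rot: [-1.562, -0.161, 0.148]
force: [-0.7, 0.4, -0.3]
width: 0.723
```

```bash
python3 - <<'E'
from go import *
import json
need(.633,.2707,.2,.1955)
o,im=snap("wrist","pics/w6.png"); json.dump([list(o["position"]),list(o["ee_rot"])],open("w6.json","w"))
crop(im,"pics/w6a.png",180,10,190,240,2.5)
E
```

```text
clock 11.2 pos [0.6436 0.2228 0.2206] phi 0.1969 F [-0.7  0.4 -0.3] w 0.723
 shift now(cm) [-0.13  2.07  4.9 ]  turn [-0.0023  0.0015  0.0088]  shift after turn(cm) [-0.11  2.06  4.9 ]
```

View pics/w6.png

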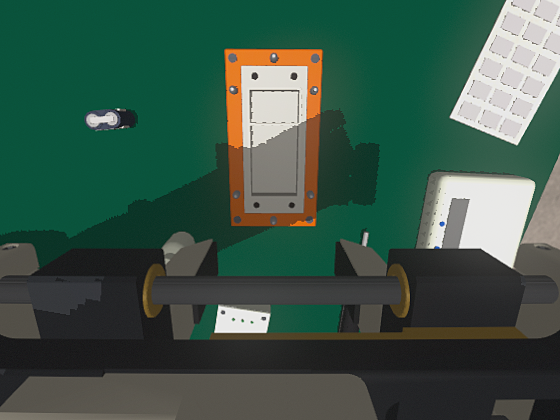

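View pics/w6a.png

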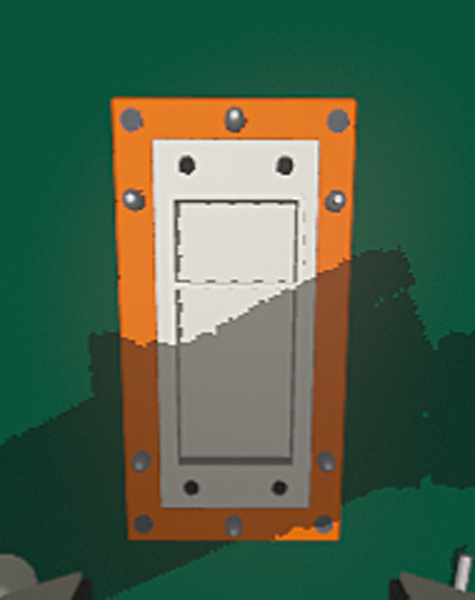

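```bash
python3 - <<'E'
from go import *
import json
p,r=json.load(open("w6.json")); p=np.array(p)
W=cam("wrist",{"position":p,"ee_rot":np.array(r)})
a=[np.array(q)/2.5+[180,10]-.3 for q in [(153,140),(318,140),(308,507),(162,507)]]
loc=[(-.034,.078,.024),(.034,.078,.024),(.034,-.078,.024),(-.034,-.078,.024)]
print(fit(loc,a,[W]*4,[.633,.27,.195]))
need(.622,-.2638,.2,-.017)
E
```

```text
(array([0.63350257, 0.27138995, 0.19551981]), np.float64(0.5905521623655695), array([[-0.72850964, -0.6211257 ],
       [ 0.66564039, -0.3322823 ],
       [ 0.52582825,  0.65372758],
       [-0.44586894,  0.64602519]]))
clock 11.25 pos [0.6442 0.222  0.2204] phi 0.1961 F [ 1.3 -0.7  0.2] w 0.722
 shift now(cm) [-11.66   1.88 -47.22]  turn [-0.0022  0.2131  0.0088]  shift after turn(cm) [ -1.39   2.04 -48.61]
```

Call:
move_arm([
  {"x": 0, "y": 0, "z": 0, "rx": -0.002, "ry": 0.107, "rz": 0.009},
  {"x": 0, "y": 0, "z": 0, "rx": 0, "ry": 0.107, "rz": 0},
  {"x": 0, "y": 0, "z": -5, "rx": 0, "ry": 0, "rz": 0},
  {"x": 0, "y": 0, "z": -5, "rx": 0, "ry": 0, "rz": 0},
  {"x": 0, "y": 0, "z": -5, "rx": 0, "ry": 0, "rz": 0},
  {"x": 0, "y": 0, "z": -5, "rx": 0, "ry": 0, "rz": 0},
  {"x": 0, "y": 0, "z": -5, "rx": 0, "ry": 0, "rz": 0},
  {"x": 0, "y": 0, "z": -5, "rx": 0, "ry": 0, "rz": 0},
  {"x": 0, "y": 0, "z": -5, "rx": 0, "ry": 0, "rz": 0},
  {"x": 0, "y": 0, "z": -5, "rx": 0, "ry": 0, "rz": 0},
  {"x": 0, "y": 0, "z": -5, "rx": 0, "ry": 0, "rz": 0},
  {"x": 0, "y": 0, "z": 0, "rx": 0, "ry": 0, "rz": 0},
])

```text
clock: 12.75
position: [0.6318, -0.2303, 0.2103]
ee_rot: [-1.567, 0.02, 0.008]
force: [-0.5, 0.4, 0.2]
width: 0.722
```

```bash
python3 - <<'E'
from go import *
need(.622,-.2638,.1,-.017)
E
```

```text
clock 12.75 pos [ 0.6318 -0.2303  0.2103] phi -0.0074 F [-0.5  0.4  0.2] w 0.722
 shift now(cm) [-0.76 11.03 -3.4 ]  turn [-0.0032  0.0096 -0.0176]  shift after turn(cm) [-0.92 11.03 -3.37]
```

Call:
move_arm([
  {"x": -0.4, "y": 3, "z": -3.4, "rx": -0.003, "ry": 0.009, "rz": -0.017},
  {"x": -0.4, "y": 4, "z": 0, "rx": 0, "ry": 0, "rz": 0},
  {"x": 0, "y": 4, "z": 0, "rx": 0, "ry": 0, "rz": 0},
  {"x": 0, "y": 0, "z": 0, "rx": 0, "ry": 0, "rz": 0},
  {"x": 0, "y": 0, "z": 0, "rx": 0, "ry": 0, "rz": 0},
])

```text
clock: 13.38
position: [0.6248, -0.258, 0.0973]
ee_rot: [-1.566, 0.008, -0.008]
force: [1.7, -0.7, 0.1]
width: 0.72
```

```bash
python3 - <<'E'
from go import *
import json
need(.622,-.2638,.038,-.017)
o,im=snap("wrist","pics/w7.png"); json.dump([list(o["position"]),list(o["ee_rot"])],open("w7.json","w"))
crop(im,"pics/w7a.png",205,140,140,110,5)
E
```

```text
clock 13.38 pos [ 0.6248 -0.258   0.0973] phi -0.0101 F [ 1.7 -0.7  0.1] w 0.72
 shift now(cm) [-0.28  5.93 -0.61]  turn [-0.0046  0.0069 -0.0006]  shift after turn(cm) [-0.27  5.93 -0.58]
```

View pics/w7a.png

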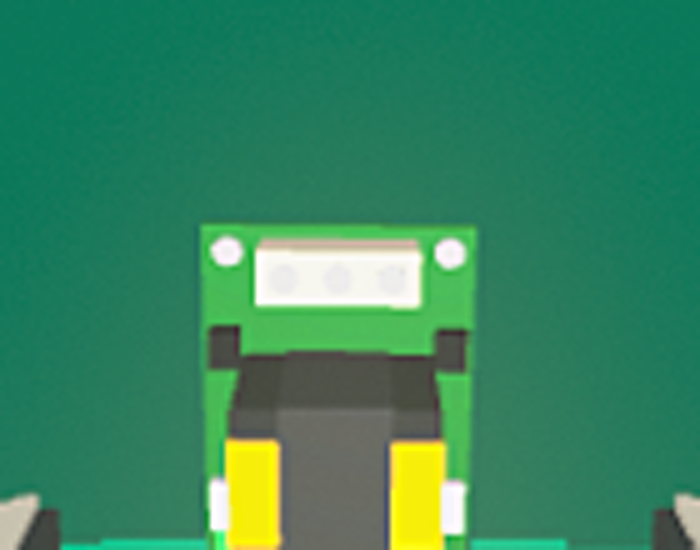

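```bash
python3 - <<'E'
from go import *
import json
p,r=json.load(open("w7.json")); p=np.array(p)
W=cam("wrist",{"position":p,"ee_rot":np.array(r)})
b=lambda q:np.array(q)/5+[205,140]-.4
pts=[(200,226),(476,227)]
for h in (.0066,): print([unproj(W,b(q),h).round(4) for q in pts])
print([unproj(W,b(q),.035).round(4) for q in [(230,408),(440,408)]])
E
```

```text
[array([ 0.6013, -0.2311,  0.0066]), array([ 0.6435, -0.2316,  0.0066])]
[array([ 0.6075, -0.251 ,  0.035 ]), array([ 0.6366, -0.2513,  0.035 ])]
```

Call:
move_arm([
  {"x": -0.28, "y": 1.5, "z": -0.6, "rx": -0.004, "ry": 0.005, "rz": 0},
  {"x": 0, "y": 2, "z": 0, "rx": 0, "ry": 0, "rz": 0},
  {"x": 0, "y": 1, "z": 0, "rx": 0, "ry": 0, "rz": 0},
  {"x": 0, "y": 0, "z": 0, "rx": 0, "ry": 0, "rz": 0},
])

```text
clock: 13.92
position: [0.6229, -0.2644, 0.0515]
ee_rot: [-1.572, 0.01, -0.014]
force: [-0.3, 0.6, -0.4]
width: 0.721
```

```bash
python3 - <<'E'
from go import *
need(.622,-.2641,.038,-.014)
E
```

```text
clock 13.93 pos [ 0.6229 -0.2644  0.0515] phi -0.0152 F [-0.3  0.6 -0.4] w 0.721
 shift now(cm) [-0.09  1.35  0.03]  turn [ 0.001  -0.0012  0.0023]  shift after turn(cm) [-0.09  1.35  0.03]
```

Call:
move_arm([
  {"x": -0.1, "y": 0.7, "z": 0.03, "rx": 0.001, "ry": 0, "rz": 0.002},
  {"x": 0, "y": 0.6, "z": 0, "rx": 0, "ry": 0, "rz": 0},
  {"x": 0, "y": 0, "z": 0, "rx": 0, "ry": 0, "rz": 0},
])

```text
clock: 14.3
position: [0.6222, -0.264, 0.038]
ee_rot: [-1.571, 0.011, -0.013]
force: [-0.3, -0.2, 0.6]
width: 0.715
```

```bash
python3 - <<'E'
from go import *
need(.622,-.2641,.038,-.014)
E
```

```text
clock 14.3 pos [ 0.6222 -0.264   0.038 ] phi -0.0152 F [-0.3 -0.2  0.6] w 0.715
 shift now(cm) [-0.02  0.   -0.01]  turn [-0.0001 -0.0012  0.0008]  shift after turn(cm) [-0.02  0.   -0.01]
```

Call:
move_arm([
  {"x": 0, "y": 0, "z": 0, "rx": 0, "ry": 0, "rz": 0},
  {"x": 0, "y": 0, "z": 0, "rx": 0, "ry": 0, "rz": 0},
  {"x": 0, "y": 0, "z": 0, "rx": 0, "ry": 0, "rz": 0},
  {"x": 0, "y": 0, "z": 0, "rx": 0, "ry": 0, "rz": 0},
  {"x": 0, "y": 0, "z": 0, "rx": 0, "ry": 0, "rz": 0},
  {"x": 0, "y": 0, "z": 0, "rx": 0, "ry": 0, "rz": 0},
  {"x": 0, "y": 0, "z": 0, "rx": 0, "ry": 0, "rz": 0},
  {"x": 0, "y": -1, "z": 0, "rx": 0, "ry": 0, "rz": 0},
], jaw=2.0, newtons=20)

```text
clock: 15.3
position: [0.622, -0.2641, 0.0484]
ee_rot: [-1.571, 0.012, -0.012]
force: [-0.3, 0.9, -0.8]
width: 0.323
```

Call:
move_arm([
  {"x": 0, "y": -4, "z": 0, "rx": 0, "ry": 0, "rz": 0},
  {"x": 0, "y": -5, "z": 0, "rx": 0, "ry": 0, "rz": 0},
  {"x": 0, "y": -5, "z": 0, "rx": 0, "ry": 0, "rz": 0},
  {"x": 0, "y": -1, "z": 4, "rx": 0, "ry": 0, "rz": 0},
  {"x": 0, "y": 0, "z": 5, "rx": 0, "ry": 0, "rz": 0},
  {"x": 0, "y": 0, "z": 5, "rx": 0, "ry": 0, "rz": 0},
  {"x": 0, "y": 0, "z": 5, "rx": 0, "ry": 0, "rz": 0},
  {"x": 0, "y": 0, "z": 5, "rx": 0, "ry": 0, "rz": 0},
  {"x": 0, "y": 0, "z": 5, "rx": 0, "ry": 0, "rz": 0},
  {"x": 0, "y": 0, "z": 5, "rx": 0, "ry": -0.1, "rz": 0},
  {"x": 0, "y": 0, "z": 5, "rx": 0, "ry": -0.1, "rz": 0},
  {"x": 0, "y": 0, "z": 0, "rx": 0, "ry": 0, "rz": 0},
])

```text
clock: 16.8
position: [0.624, 0.1375, 0.2131]
ee_rot: [-1.566, -0.156, 0.141]
force: [-0.7, -0.3, -1.2]
width: 0.325
```

```bash
python3 - <<'E'
from go import *
need(.6368,.2547,.16,.1955)
E
```

```text
clock 16.8 pos [0.624  0.1375 0.2131] phi 0.1891 F [-0.7 -0.3 -1.2] w 0.325
 shift now(cm) [ 3.41  5.33 11.28]  turn [ 0.0016 -0.0064  0.01  ]  shift after turn(cm) [ 3.54  5.31 11.25]
```

Call:
move_arm([
  {"x": 1.2, "y": 2, "z": 4, "rx": 0.001, "ry": -0.006, "rz": 0.01},
  {"x": 1.2, "y": 2, "z": 4, "rx": 0, "ry": 0, "rz": 0},
  {"x": 1.0, "y": 3, "z": 3.3, "rx": 0, "ry": 0, "rz": 0},
  {"x": 0, "y": 3, "z": 0, "rx": 0, "ry": 0, "rz": 0},
  {"x": 0, "y": 0, "z": 0, "rx": 0, "ry": 0, "rz": 0},
  {"x": 0, "y": 0, "z": 0, "rx": 0, "ry": 0, "rz": 0},
])

```text
clock: 17.55
position: [0.6395, 0.2543, 0.1154]
ee_rot: [-1.568, -0.152, 0.144]
force: [1.0, 0.4, 0.4]
width: 0.322
```

```bash
python3 - <<'E'
from go import *
import json
need(.6368,.2547,.062,.1955)
o,im=snap("wrist","pics/w8.png"); json.dump([list(o["position"]),list(o["ee_rot"])],open("w8.json","w"))
crop(im,"pics/w8a.png",190,60,180,190,3)
E
```

```text
clock 17.55 pos [0.6395 0.2543 0.1154] phi 0.1882 F [1.  0.4 0.4] w 0.322
 shift now(cm) [-0.29  5.34  0.1 ]  turn [ 0.0031 -0.0074  0.0051]  shift after turn(cm) [-0.26  5.34  0.09]
```

View pics/w8a.png

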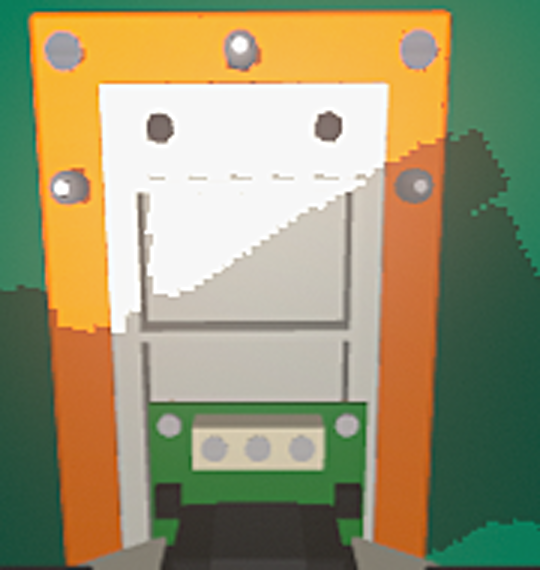

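```bash
python3 - <<'E'
from go import *
import json
p,r=json.load(open("w8.json")); p=np.array(p); R=Ro.from_rotvec(r).as_matrix()
W=cam("wrist",{"position":p,"ee_rot":np.array(r)})
b=lambda q:np.array(q)/3+[190,60]-.33
for q,z in [((98,84),.024),((388,84),.024),((150,402),p[2]-.0314),((367,402),p[2]-.0314),((238,42),.034),((62,187),.034),((420,185),.034)]:
    X=unproj(W,b(q),z); print(q,X.round(4),(R.T@(X-p)*1000).round(1))
E
```

```text
(98, 84) [0.5851 0.3413 0.024 ] [-37.7  90.9  95.9]
(388, 84) [0.6519 0.3541 0.024 ] [30.4 91.2 96. ]
(150, 402) [0.6132 0.2834 0.084 ] [-20.6  31.2  33.6]
(367, 402) [0.6538 0.2911 0.084 ] [20.7 31.4 33.6]
(238, 42) [0.6161 0.3552 0.034 ] [ -4.6  81.  103.7]
(62, 187) [0.5819 0.317  0.034 ] [-45.3  80.9  72.6]
(420, 185) [0.663 0.333 0.034] [37.3 81.3 73.2]
```

Call:
move_arm([
  {"x": -0.3, "y": 0.5, "z": 0.05, "rx": 0.003, "ry": -0.004, "rz": 0.005},
  {"x": 0, "y": 1.2, "z": 0, "rx": 0, "ry": 0, "rz": 0},
  {"x": 0, "y": 1, "z": 0, "rx": 0, "ry": 0, "rz": 0},
  {"x": 0, "y": 0, "z": 0, "rx": 0, "ry": 0, "rz": 0},
])

```text
clock: 18.1
position: [0.6377, 0.2524, 0.0889]
ee_rot: [-1.566, -0.151, 0.147]
force: [-1.0, -0.1, -0.2]
width: 0.325
```

```bash
python3 - <<'E'
from go import *
need(.6367,.2545,.062,.193)
E
```

```text
clock 18.1 pos [0.6377 0.2524 0.0889] phi 0.1896 F [-1.  -0.1 -0.2] w 0.325
 shift now(cm) [-0.07  2.69  0.23]  turn [ 0.0005 -0.0034  0.0027]  shift after turn(cm) [-0.06  2.69  0.23]
```

Call:
move_arm([
  {"x": -0.07, "y": 0, "z": 0.22, "rx": 0, "ry": -0.002, "rz": 0.002},
  {"x": 0, "y": 0.6, "z": 0, "rx": 0, "ry": 0, "rz": 0},
  {"x": 0, "y": 0, "z": 0, "rx": 0, "ry": 0, "rz": 0},
])

```text
clock: 18.48
position: [0.6366, 0.2548, 0.0826]
ee_rot: [-1.566, -0.151, 0.15]
force: [0.9, 0.1, 0.1]
width: 0.324
```

```bash
python3 - <<'E'
from go import *
import json
need(.6367,.2545,.062,.193)
o,im=snap("wrist","pics/w9.png"); json.dump([list(o["position"]),list(o["ee_rot"])],open("w9.json","w"))
crop(im,"pics/w9a.png",190,60,180,190,3)
E
```

```text
clock 18.48 pos [0.6366 0.2548 0.0826] phi 0.192 F [0.9 0.1 0.1] w 0.324
 shift now(cm) [ 0.    2.06 -0.03]  turn [ 0.0003 -0.001   0.0007]  shift after turn(cm) [ 0.    2.06 -0.03]
```

View pics/w9a.png

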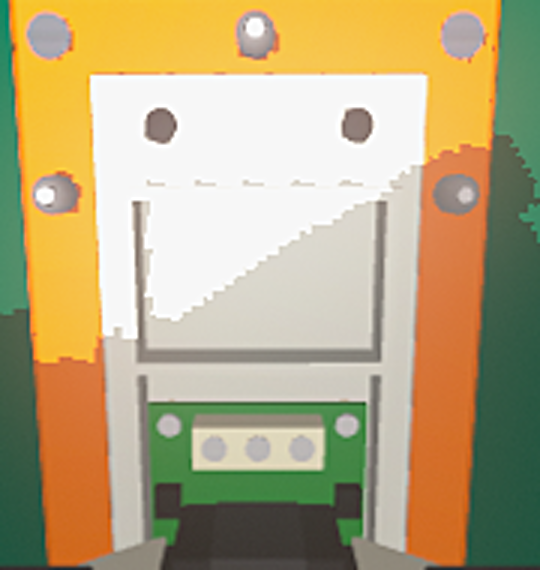

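Centred, with the board between the bay's side walls and the rib ahead. Descend.

Call:
move_arm([
  {"x": 0, "y": 0.8, "z": 0, "rx": 0, "ry": 0, "rz": 0},
  {"x": 0, "y": 0.6, "z": 0, "rx": 0, "ry": 0, "rz": 0},
  {"x": 0, "y": 0.3, "z": 0, "rx": 0, "ry": 0, "rz": 0},
  {"x": 0, "y": 0, "z": 0, "rx": 0, "ry": 0, "rz": 0},
])

```text
clock: 19.02
position: [0.6368, 0.255, 0.0646]
ee_rot: [-1.566, -0.152, 0.15]
force: [0.7, 0.7, -0.9]
width: 0.327
```

```bash
python3 - <<'E'
from go import *
need(.6367,.2545,.062,.193)
E
```

```text
clock 19.02 pos [0.6368 0.255  0.0646] phi 0.1919 F [ 0.7  0.7 -0.9] w 0.327
 shift now(cm) [-0.02  0.26 -0.05]  turn [ 0.0001 -0.0011  0.0011]  shift after turn(cm) [-0.02  0.26 -0.05]
```

Call:
move_arm([
  {"x": 0, "y": 0.2, "z": -0.05, "rx": 0, "ry": 0, "rz": 0},
  {"x": 0, "y": 0.05, "z": 0, "rx": 0, "ry": 0, "rz": 0},
  {"x": 0, "y": 0, "z": 0, "rx": 0, "ry": 0, "rz": 0},
])

```text
clock: 19.4
position: [0.6372, 0.2547, 0.063]
ee_rot: [-1.565, -0.152, 0.149]
force: [0.1, 0.2, -1.4]
width: 0.325
```

Call:
move_arm([
  {"x": 0, "y": 0.1, "z": 0, "rx": 0, "ry": 0, "rz": 0},
  {"x": 0, "y": 0.05, "z": 0, "rx": 0, "ry": 0, "rz": 0},
])

```text
clock: 19.65
position: [0.6373, 0.2548, 0.0629]
ee_rot: [-1.565, -0.153, 0.148]
force: [-2.1, -1.1, 4.0]
width: 0.326
```

Call:
move_arm([
  {"x": 0, "y": 0, "z": 0, "rx": 0, "ry": 0, "rz": 0},
  {"x": 0, "y": 0, "z": 0, "rx": 0, "ry": 0, "rz": 0},
  {"x": 0, "y": 0, "z": 0, "rx": 0, "ry": 0, "rz": 0},
], jaw=5.0)

```text
clock: 20.02
position: [0.6376, 0.2548, 0.0627]
ee_rot: [-1.565, -0.153, 0.148]
force: [-0.4, -0.1, -0.3]
width: 0.533
```

Call:
move_arm([
  {"x": 0, "y": -1, "z": 0, "rx": 0, "ry": 0, "rz": 0},
  {"x": 0, "y": -3, "z": 0, "rx": 0, "ry": 0, "rz": 0},
  {"x": 0, "y": -5, "z": 0, "rx": 0, "ry": 0, "rz": 0},
  {"x": 0, "y": -5, "z": -4, "rx": 0, "ry": 0, "rz": 0},
  {"x": 0, "y": 0, "z": 0, "rx": 0, "ry": 0, "rz": 0},
  {"x": 0, "y": 0, "z": 0, "rx": 0, "ry": 0, "rz": 0},
])

```text
clock: 20.78
position: [0.6446, 0.2167, 0.208]
ee_rot: [-1.564, -0.155, 0.148]
force: [0.0, 0.4, 0.1]
width: 0.548
```

```bash
python3 - <<'E'
from go import *
import json
need(.4577,.2624,.2,.2)
o,im=snap("wrist","pics/w10.png"); json.dump([list(o["position"]),list(o["ee_rot"])],open("w10.json","w"))
crop(im,"pics/w10a.png",190,10,180,240,2.5)
crop(im,"pics/w10b.png",60,60,110,80,7)
E
```

```text
clock 20.77 pos [0.6446 0.2167 0.208 ] phi 0.1933 F [0.  0.4 0.1] w 0.548
 shift now(cm) [-17.47   0.73   8.07]  turn [-0.001  -0.0067  0.0044]  shift after turn(cm) [-17.41   0.8    8.19]
```

View pics/w10a.png

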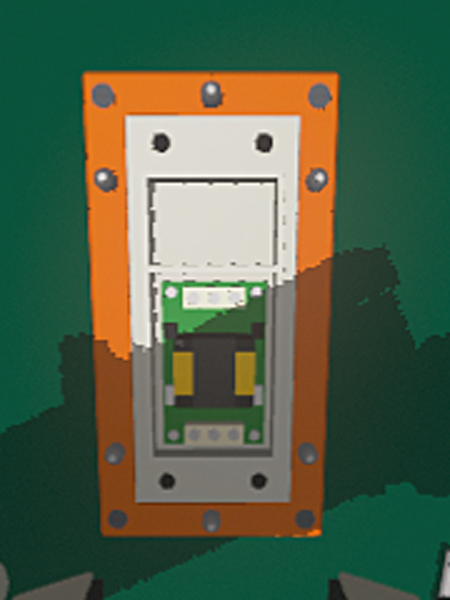

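View pics/w10b.png

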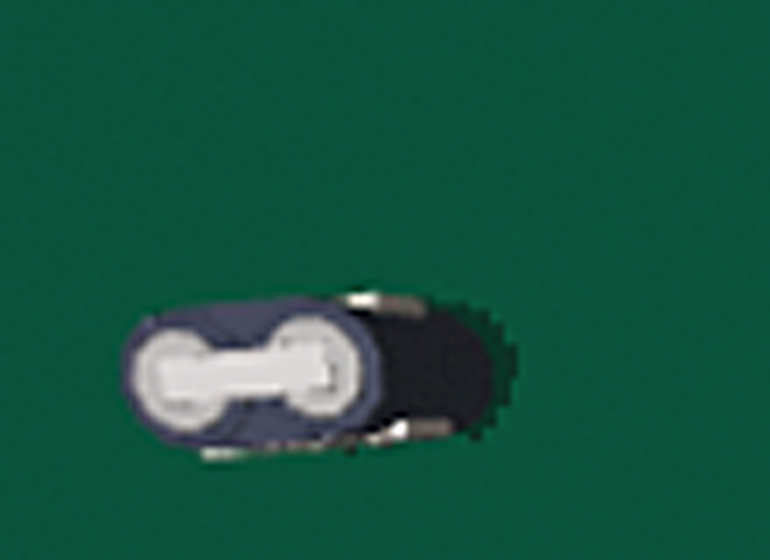

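```bash
python3 - <<'E'
from go import *
import json
p,r=json.load(open("w10.json")); p=np.array(p); R=Ro.from_rotvec(r).as_matrix()
W=cam("wrist",{"position":p,"ee_rot":np.array(r)})
b=lambda q:np.array(q)/7+[60,60]-.43
X=[unproj(W,b(q),.036) for q in [(252,373),(180,381),(322,367)]]
print(X, np.arctan2(*(X[2]-X[1])[1::-1]))
need(.458,.2624,.12,.27)
E
```

```text
[array([0.45758423, 0.26252657, 0.036     ]), array([0.44771564, 0.2595432 , 0.036     ]), array([0.46715981, 0.26518259, 0.036     ])] 0.28228467624996284
clock 20.82 pos [0.6451 0.2162 0.2081] phi 0.1927 F [ 0.6 -1.   1. ] w 0.544
 shift now(cm) [-17.53   8.73   8.12]  turn [-0.0002 -0.0773  0.0049]  shift after turn(cm) [-16.8    8.81   9.45]
```

Call:
move_arm([
  {"x": 0, "y": 0, "z": 0, "rx": 0, "ry": -0.085, "rz": 0.005},
  {"x": -4.2, "y": 0, "z": 2.3, "rx": 0, "ry": 0, "rz": 0},
  {"x": -4.2, "y": 2, "z": 2.3, "rx": 0, "ry": 0, "rz": 0},
  {"x": -4.2, "y": 3, "z": 2.4, "rx": 0, "ry": 0, "rz": 0},
  {"x": -4.1, "y": 3, "z": 2.4, "rx": 0, "ry": 0, "rz": 0},
  {"x": 0, "y": 0, "z": 0, "rx": 0, "ry": 0, "rz": 0},
  {"x": 0, "y": 0, "z": 0, "rx": 0, "ry": 0, "rz": 0},
], jaw=7.0)

```text
clock: 21.7
position: [0.448, 0.2634, 0.1202]
ee_rot: [-1.559, -0.217, 0.233]
force: [0.8, 0.2, 0.4]
width: 0.764
```

```bash
python3 - <<'E'
from go import *
import json
need(.4576,.2625,.04,.28)
o,im=snap("wrist","pics/w11.png"); json.dump([list(o["position"]),list(o["ee_rot"])],open("w11.json","w"))
crop(im,"pics/w11a.png",205,150,140,110,5)
E
```

```text
clock 21.7 pos [0.448  0.2634 0.1202] phi 0.2872 F [0.8 0.2 0.4] w 0.764
 shift now(cm) [ 0.97  8.01 -0.36]  turn [-0.001   0.0072 -0.0101]  shift after turn(cm) [ 0.89  8.02 -0.35]
```

View pics/w11a.png

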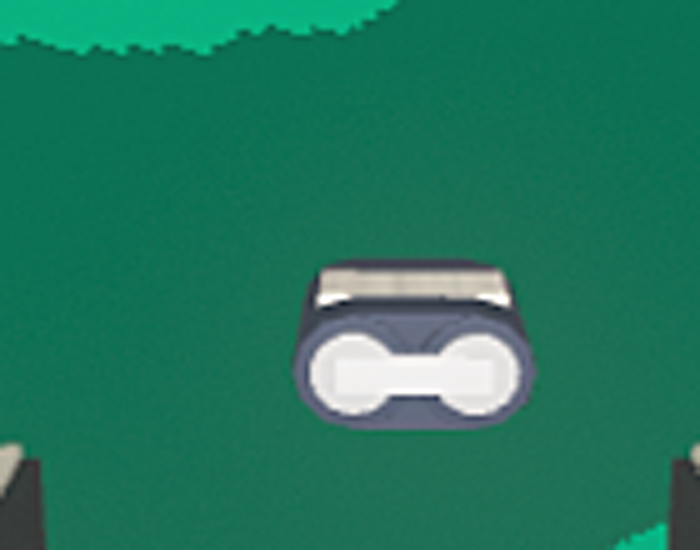

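```bash
python3 - <<'E'
from go import *
import json
p,r=json.load(open("w11.json")); p=np.array(p); R=Ro.from_rotvec(r).as_matrix()
W=cam("wrist",{"position":p,"ee_rot":np.array(r)})
b=lambda q:np.array(q)/5+[205,150]-.4
X=[unproj(W,b(q),.036) for q in [(415,373),(352,373),(479,374),(297,373),(535,373)]]
for x in X: print(x.round(4))
print(np.arctan2(*(X[2]-X[1])[1::-1]))
c=(X[0]+X[3]/2+X[4]/2)/2
need(c[0],c[1],.039,.28)
E
```

```text
[0.4569 0.2628 0.036 ]
[0.4476 0.26   0.036 ]
[0.4664 0.2655 0.036 ]
[0.4395 0.2575 0.036 ]
[0.4745 0.2681 0.036 ]
0.2837277951480679
clock 21.75 pos [0.4478 0.2633 0.1201] phi 0.2871 F [-0.  -1.1  0.4] w 0.761
 shift now(cm) [ 0.95  8.1  -0.32]  turn [-0.0011  0.0071 -0.0107]  shift after turn(cm) [ 0.87  8.11 -0.31]
```

Call:
move_arm([
  {"x": 0.95, "y": 1.5, "z": -0.32, "rx": -0.001, "ry": 0.004, "rz": -0.01},
  {"x": 0, "y": 2, "z": 0, "rx": 0, "ry": 0, "rz": 0},
  {"x": 0, "y": 2, "z": 0, "rx": 0, "ry": 0, "rz": 0},
  {"x": 0, "y": 0, "z": 0, "rx": 0, "ry": 0, "rz": 0},
  {"x": 0, "y": 0, "z": 0, "rx": 0, "ry": 0, "rz": 0},
])

```text
clock: 22.38
position: [0.4649, 0.2621, 0.0618]
ee_rot: [-1.559, -0.22, 0.213]
force: [-0.4, 0.2, 0.2]
width: 0.761
```

```bash
python3 - <<'E'
from go import *
need(.457,.2628,.039,.284)
E
```

```text
clock 22.38 pos [0.4649 0.2621 0.0618] phi 0.2758 F [-0.4  0.2  0.2] w 0.761
 shift now(cm) [-0.75  2.28  0.28]  turn [-0.0005 -0.0082  0.0048]  shift after turn(cm) [-0.73  2.28  0.29]
```

Call:
move_arm([
  {"x": -0.75, "y": 0, "z": 0.28, "rx": 0, "ry": -0.008, "rz": 0.005},
  {"x": 0, "y": 0, "z": 0, "rx": 0, "ry": 0, "rz": 0},
])

```text
clock: 22.62
position: [0.4571, 0.2631, 0.0628]
ee_rot: [-1.558, -0.224, 0.222]
force: [-0.1, -0.4, 0.6]
width: 0.76
```

```bash
python3 - <<'E'
from go import *
need(.457,.2628,.039,.284)
E
```

```text
clock 22.62 pos [0.4571 0.2631 0.0628] phi 0.2839 F [-0.1 -0.4  0.6] w 0.76
 shift now(cm) [-0.02  2.38 -0.02]  turn [-0.001  -0.0001  0.0011]  shift after turn(cm) [-0.02  2.38 -0.02]
```

Call:
move_arm([
  {"x": 0, "y": 1.2, "z": 0, "rx": 0, "ry": 0, "rz": 0},
  {"x": 0, "y": 1.1, "z": 0, "rx": 0, "ry": 0, "rz": 0},
  {"x": 0, "y": 0, "z": 0, "rx": 0, "ry": 0, "rz": 0},
])

```text
clock: 23.0
position: [0.4574, 0.2631, 0.0386]
ee_rot: [-1.558, -0.224, 0.221]
force: [0.4, -0.5, 0.2]
width: 0.763
```

```bash
python3 - <<'E'
from go import *
need(.457,.2628,.039,.284)
E
```

```text
clock 23.0 pos [0.4574 0.2631 0.0386] phi 0.284 F [ 0.4 -0.5  0.2] w 0.763
 shift now(cm) [-0.05 -0.04 -0.02]  turn [-0.001  -0.      0.0022]  shift after turn(cm) [-0.05 -0.04 -0.02]
```

Call:
move_arm([
  {"x": 0, "y": 0, "z": 0, "rx": 0, "ry": 0, "rz": 0},
  {"x": 0, "y": 0, "z": 0, "rx": 0, "ry": 0, "rz": 0},
  {"x": 0, "y": 0, "z": 0, "rx": 0, "ry": 0, "rz": 0},
  {"x": 0, "y": 0, "z": 0, "rx": 0, "ry": 0, "rz": 0},
  {"x": 0, "y": 0, "z": 0, "rx": 0, "ry": 0, "rz": 0},
  {"x": 0, "y": 0, "z": 0, "rx": 0, "ry": 0, "rz": 0},
  {"x": 0, "y": -0.5, "z": 0, "rx": 0, "ry": 0, "rz": 0},
  {"x": 0, "y": -2, "z": 0, "rx": 0, "ry": 0, "rz": 0},
  {"x": 0, "y": -4, "z": 0, "rx": 0, "ry": 0, "rz": 0},
  {"x": 0, "y": -4, "z": 0, "rx": 0, "ry": 0, "rz": 0},
  {"x": 0, "y": 0, "z": 0, "rx": 0, "ry": 0, "rz": 0},
], jaw=3.0, newtons=18)

```text
clock: 24.38
position: [0.457, 0.2633, 0.1477]
ee_rot: [-1.558, -0.225, 0.222]
force: [0.3, -0.7, -0.8]
width: 0.416
```

```bash
python3 - <<'E'
from go import *
import json
a=.1945; c=np.array([.6335,.2714])+.03775*np.array([-np.sin(a),np.cos(a)]); print(c)
need(c[0],c[1],.12,a)
o,im=snap("wrist","pics/w12.png"); json.dump([list(o["position"]),list(o["ee_rot"])],open("w12.json","w"))
crop(im,"pics/w12a.png",205,150,140,110,5)
E
```

```text
[0.62620383 0.3084382 ]
clock 24.38 pos [0.457  0.2633 0.1477] phi 0.2846 F [ 0.3 -0.7 -0.8] w 0.416
 shift now(cm) [17.5   2.8  -0.42]  turn [-0.0014  0.0901  0.0016]  shift after turn(cm) [17.47  2.77  1.16]
```

View pics/w12a.png

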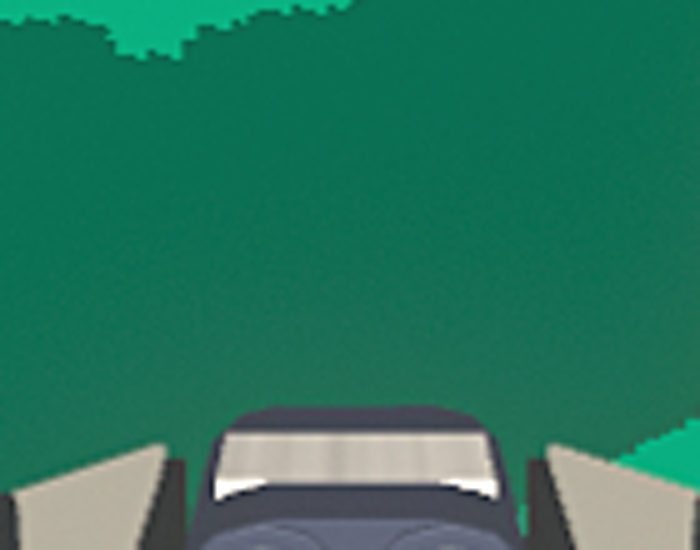

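Call:
move_arm([
  {"x": 0, "y": 0, "z": 0, "rx": -0.001, "ry": 0.09, "rz": 0.002},
  {"x": 4.4, "y": 0, "z": 0.3, "rx": 0, "ry": 0, "rz": 0},
  {"x": 4.4, "y": 0, "z": 0.3, "rx": 0, "ry": 0, "rz": 0},
  {"x": 4.4, "y": 0, "z": 0.3, "rx": 0, "ry": 0, "rz": 0},
  {"x": 4.2, "y": 1, "z": 0.3, "rx": 0, "ry": 0, "rz": 0},
  {"x": 0, "y": 1.5, "z": 0, "rx": 0, "ry": 0, "rz": 0},
  {"x": 0, "y": 0, "z": 0, "rx": 0, "ry": 0, "rz": 0},
  {"x": 0, "y": 0, "z": 0, "rx": 0, "ry": 0, "rz": 0},
])

```text
clock: 25.42
position: [0.6233, 0.3046, 0.1085]
ee_rot: [-1.575, -0.14, 0.165]
force: [-1.1, 1.2, -0.4]
width: 0.411
```

```bash
python3 - <<'E'
from go import *
import json
need(.6262,.3084,.09,.1945)
E
```

```text
clock 25.43 pos [0.6233 0.3046 0.1085] phi 0.1937 F [-1.1  1.2 -0.4] w 0.411
 shift now(cm) [0.39 1.84 0.33]  turn [ 0.0084 -0.0008 -0.0171]  shift after turn(cm) [0.36 1.85 0.31]
```

Call:
move_arm([
  {"x": 0.38, "y": 0.5, "z": 0.32, "rx": 0.008, "ry": 0, "rz": -0.017},
  {"x": 0, "y": 0.8, "z": 0, "rx": 0, "ry": 0, "rz": 0},
  {"x": 0, "y": 0, "z": 0, "rx": 0, "ry": 0, "rz": 0},
  {"x": 0, "y": 0, "z": 0, "rx": 0, "ry": 0, "rz": 0},
])

```text
clock: 25.92
position: [0.6256, 0.3089, 0.0961]
ee_rot: [-1.565, -0.155, 0.151]
force: [-0.8, -0.5, -0.5]
width: 0.413
```

```bash
python3 - <<'E'
from go import *
import json
need(.6262,.3084,.0626,.1945)
o,im=snap("wrist","pics/w13.png"); json.dump([list(o["position"]),list(o["ee_rot"])],open("w13.json","w"))
crop(im,"pics/w13a.png",190,100,180,160,4)
E
```

```text
clock 25.93 pos [0.6256 0.3089 0.0961] phi 0.1949 F [-0.8 -0.5 -0.5] w 0.413
 shift now(cm) [ 0.04  3.35 -0.06]  turn [-0.0002  0.0004  0.0024]  shift after turn(cm) [ 0.05  3.35 -0.06]
```

View pics/w13a.png

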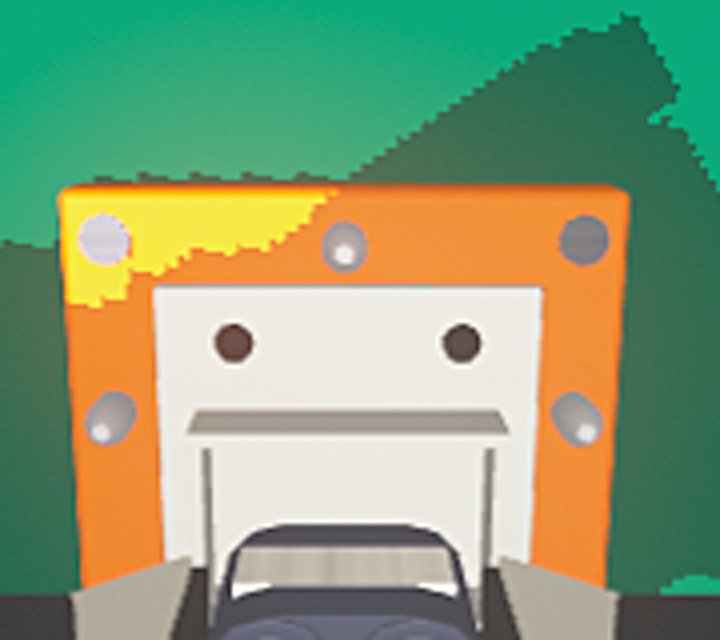

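```bash
python3 - <<'E'
from go import *
import json
p,r=json.load(open("w13.json")); p=np.array(p); R=Ro.from_rotvec(r).as_matrix()
W=cam("wrist",{"position":p,"ee_rot":np.array(r)})
b=lambda q:np.array(q)/4+[190,100]-.38
for q,z in [((153,287),.024),((543,287),.024),((350,525),p[2]-.0386),((230,545),p[2]-.0386),((475,545),p[2]-.0386)]:
    X=unproj(W,b(q),z); print(q,X.round(4),(R.T@(X-p)*1000).round(1))
E
```

```text
(153, 287) [0.5855 0.3414 0.024 ] [-33.2  72.1  39.7]
(543, 287) [0.6518 0.3546 0.024 ] [34.4 72.2 39.7]
(350, 525) [0.625  0.3172 0.0575] [ 0.9 38.6  8.3]
(230, 545) [0.6074 0.3103 0.0575] [-17.7  38.6   5. ]
(475, 545) [0.6446 0.3177 0.0575] [20.3 38.7  5. ]
```

Call:
move_arm([
  {"x": 0, "y": 1.0, "z": 0, "rx": 0, "ry": 0, "rz": 0.002},
  {"x": 0, "y": 0.8, "z": 0, "rx": 0, "ry": 0, "rz": 0},
  {"x": 0, "y": 0, "z": 0, "rx": 0, "ry": 0, "rz": 0},
])

```text
clock: 26.35
position: [0.6256, 0.3086, 0.0767]
ee_rot: [-1.565, -0.153, 0.153]
force: [-0.2, -0.2, -0.6]
width: 0.41
```

```bash
python3 - <<'E'
from go import *
need(.6261,.3087,.0626,.1945)
E
```

```text
clock 26.35 pos [0.6256 0.3086 0.0767] phi 0.1946 F [-0.2 -0.2 -0.6] w 0.41
 shift now(cm) [0.05 1.41 0.  ]  turn [-0.      0.0001 -0.    ]  shift after turn(cm) [0.05 1.41 0.  ]
```

Call:
move_arm([
  {"x": 0.04, "y": 0.6, "z": 0, "rx": 0, "ry": 0, "rz": 0},
  {"x": 0, "y": 0.5, "z": 0, "rx": 0, "ry": 0, "rz": 0},
  {"x": 0, "y": 0.2, "z": 0, "rx": 0, "ry": 0, "rz": 0},
  {"x": 0, "y": 0, "z": 0, "rx": 0, "ry": 0, "rz": 0},
])

```text
clock: 26.85
position: [0.6261, 0.3089, 0.0628]
ee_rot: [-1.565, -0.153, 0.153]
force: [0.4, -0.6, 0.4]
width: 0.412
```

```bash
python3 - <<'E'
from go import *
need(.6261,.3087,.0626,.1945)
E
```

```text
clock 26.85 pos [0.6261 0.3089 0.0628] phi 0.1947 F [ 0.4 -0.6  0.4] w 0.412
 shift now(cm) [-0.01  0.02 -0.02]  turn [-0.0002  0.0002  0.0001]  shift after turn(cm) [-0.01  0.02 -0.02]
```

Call:
move_arm([
  {"x": 0, "y": 0.08, "z": 0, "rx": 0, "ry": 0, "rz": 0},
  {"x": 0, "y": 0.05, "z": 0, "rx": 0, "ry": 0, "rz": 0},
])

```text
clock: 27.1
position: [0.6262, 0.3089, 0.0628]
ee_rot: [-1.565, -0.153, 0.152]
force: [-1.2, -0.5, 4.0]
width: 0.408
```

Call:
move_arm([
  {"x": 0, "y": 0, "z": 0, "rx": 0, "ry": 0, "rz": 0},
  {"x": 0, "y": 0, "z": 0, "rx": 0, "ry": 0, "rz": 0},
  {"x": 0, "y": 0, "z": 0, "rx": 0, "ry": 0, "rz": 0},
], jaw=5.4)

```text
clock: 27.48
position: [0.6264, 0.309, 0.0627]
ee_rot: [-1.565, -0.154, 0.152]
force: [-0.2, 0.2, -0.6]
width: 0.59
```

Call:
move_arm([
  {"x": 0, "y": -1, "z": 0, "rx": 0, "ry": 0, "rz": 0},
  {"x": 0, "y": -3, "z": 0, "rx": 0, "ry": 0, "rz": 0},
  {"x": 0, "y": -5, "z": 0, "rx": 0, "ry": 0, "rz": 0},
  {"x": 0, "y": -5, "z": -5, "rx": 0, "ry": 0, "rz": 0},
  {"x": 0, "y": 0, "z": -4, "rx": 0, "ry": 0, "rz": 0},
  {"x": 0, "y": 0, "z": 0, "rx": 0, "ry": 0, "rz": 0},
  {"x": 0, "y": 0, "z": 0, "rx": 0, "ry": 0, "rz": 0},
])

```text
clock: 28.35
position: [0.6432, 0.2264, 0.2052]
ee_rot: [-1.563, -0.158, 0.151]
force: [0.7, -0.0, -0.2]
width: 0.589
```

```bash
python3 - <<'E'
from go import *
import json
need(.4517,.006,.2,.354)
o,im=snap("wrist","pics/w14.png"); json.dump([list(o["position"]),list(o["ee_rot"])],open("w14.json","w"))
crop(im,"pics/w14a.png",190,10,180,240,2.5)
E
```

```text
clock 28.35 pos [0.6432 0.2264 0.2052] phi 0.197 F [ 0.7 -0.  -0.2] w 0.589
 shift now(cm) [-23.1    0.39 -17.87]  turn [-0.0014 -0.157   0.0044]  shift after turn(cm) [-25.61   0.52 -14.04]
```

View pics/w14a.png

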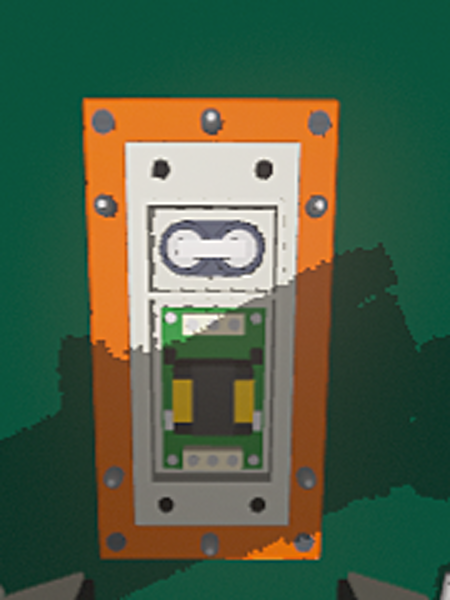

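Call:
move_arm([
  {"x": 0, "y": 0, "z": 0, "rx": -0.001, "ry": -0.157, "rz": 0.004},
  {"x": -4.2, "y": 0, "z": -2.6, "rx": 0, "ry": 0, "rz": 0},
  {"x": -4.2, "y": 0, "z": -2.6, "rx": 0, "ry": 0, "rz": 0},
  {"x": -4.2, "y": 0, "z": -2.6, "rx": 0, "ry": 0, "rz": 0},
  {"x": -4.2, "y": 0, "z": -2.6, "rx": 0, "ry": 0, "rz": 0},
  {"x": -4.2, "y": 0, "z": -2.6, "rx": 0, "ry": 0, "rz": 0},
  {"x": -4.2, "y": 0, "z": -2.6, "rx": 0, "ry": 0, "rz": 0},
  {"x": 0, "y": 0, "z": 0, "rx": 0, "ry": 0, "rz": 0},
  {"x": 0, "y": 0, "z": 0, "rx": 0, "ry": 0, "rz": 0},
], jaw=9.1)

```text
clock: 29.52
position: [0.455, -0.0052, 0.2017]
ee_rot: [-1.546, -0.29, 0.298]
force: [-0.9, 1.0, 0.1]
width: 0.991
```

```bash
python3 - <<'E'
from go import *
import json
need(.4517,.006,.14,.354)
o,im=snap("wrist","pics/w15.png"); json.dump([list(o["position"]),list(o["ee_rot"])],open("w15.json","w"))
E
```

```text
clock 29.52 pos [ 0.455  -0.0052  0.2017] phi 0.3748 F [-0.9  1.   0.1] w 0.991
 shift now(cm) [0.13 6.17 1.13]  turn [-0.0052  0.0208 -0.0044]  shift after turn(cm) [0.08 6.17 1.17]
```

View pics/w15.png

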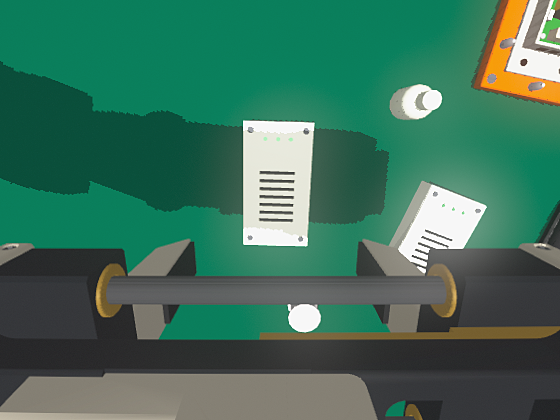

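```bash
python3 - <<'E'
from h import *
crop("pics/w15.png","pics/w15a.png",230,110,100,145,5)
E
```

```text
(no output)
```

View pics/w15a.png

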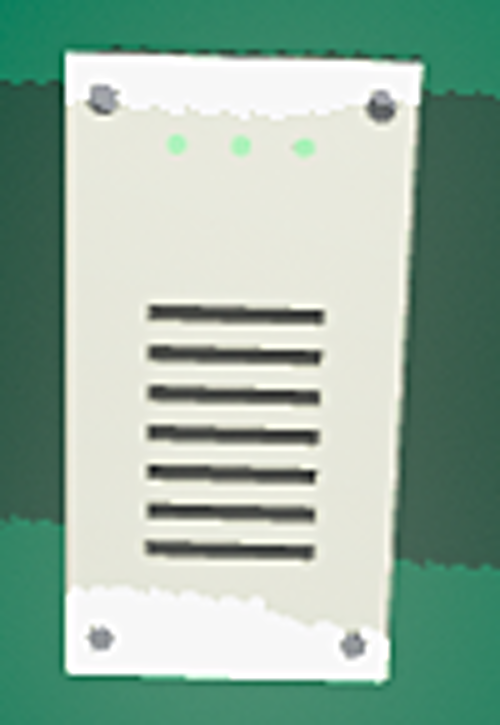

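```bash
python3 - <<'E'
from go import *
import json
p,r=json.load(open("w15.json")); p=np.array(p)
W=cam("wrist",{"position":p,"ee_rot":np.array(r)})
a=[np.array(q)/5+[230,110]-.4 for q in [(66,51),(424,64),(387,682),(67,674)]]
for h in (.026,.046):
    loc=[(-.033,.062,h),(.033,.062,h),(.033,-.062,h),(-.033,-.062,h)]
    print(h,fit(loc,a,[W]*4,[.45,.005,.35])[:2])
x=fit(loc,a,[W]*4,[.45,.005,.35])[0]
need(x[0],x[1],.1,x[2])
E
```

```text
0.026 (array([0.45206786, 0.00279407, 0.34758614]), np.float64(3.203802786502948))
0.046 (array([0.45088847, 0.00582625, 0.34761051]), np.float64(0.20747424930815822))
clock 29.57 pos [ 0.4549 -0.0052  0.2015] phi 0.3751 F [-1.3 -0.3 -0.1] w 0.989
 shift now(cm) [ 0.08 10.16  1.12]  turn [-0.0053  0.0275 -0.005 ]  shift after turn(cm) [ 0.   10.15  1.18]
```

Call:
move_arm([
  {"x": 0.08, "y": 2, "z": 1.12, "rx": -0.005, "ry": 0.027, "rz": -0.005},
  {"x": 0, "y": 4, "z": 0, "rx": 0, "ry": 0, "rz": 0},
  {"x": 0, "y": 4, "z": 0, "rx": 0, "ry": 0, "rz": 0},
  {"x": 0, "y": 0, "z": 0, "rx": 0, "ry": 0, "rz": 0},
  {"x": 0, "y": 0, "z": 0, "rx": 0, "ry": 0, "rz": 0},
])

```text
clock: 30.2
position: [0.4563, 0.0137, 0.1007]
ee_rot: [-1.549, -0.284, 0.276]
force: [-0.6, -0.3, 0.2]
width: 0.989
```

```bash
python3 - <<'E'
from go import *
need(.4509,.0058,.032,.3476)
E
```

```text
clock 30.2 pos [0.4563 0.0137 0.1007] phi 0.3576 F [-0.6 -0.3  0.2] w 0.989
 shift now(cm) [-0.82  6.87 -0.57]  turn [-0.0028  0.01    0.0057]  shift after turn(cm) [-0.77  6.87 -0.56]
```

Call:
move_arm([
  {"x": -0.8, "y": 0, "z": -0.57, "rx": -0.003, "ry": 0.01, "rz": 0.005},
  {"x": 0, "y": 0, "z": 0, "rx": 0, "ry": 0, "rz": 0},
  {"x": 0, "y": 1.5, "z": 0, "rx": 0, "ry": 0, "rz": 0},
  {"x": 0, "y": 0, "z": 0, "rx": 0, "ry": 0, "rz": 0},
])

```text
clock: 30.7
position: [0.4526, 0.0049, 0.0879]
ee_rot: [-1.556, -0.276, 0.267]
force: [0.1, -0.5, 0.5]
width: 0.992
```

```bash
python3 - <<'E'
from go import *
import json
need(.4509,.0058,.032,.3476)
o,im=snap("wrist","pics/w16.png"); json.dump([list(o["position"]),list(o["ee_rot"])],open("w16.json","w"))
E
```

```text
clock 30.7 pos [0.4526 0.0049 0.0879] phi 0.3459 F [ 0.1 -0.5  0.5] w 0.992
 shift now(cm) [-0.16  5.58  0.16]  turn [ 0.0028 -0.0017  0.0053]  shift after turn(cm) [-0.13  5.59  0.14]
```

View pics/w16.png

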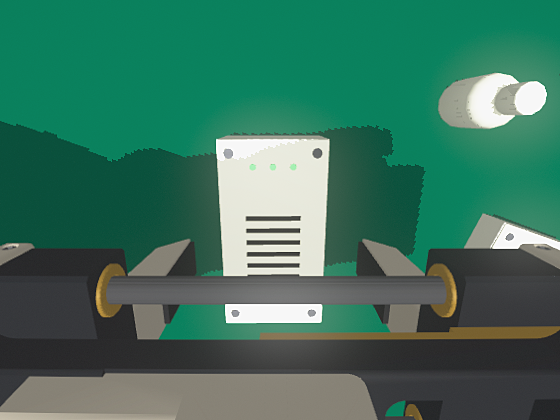

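Call:
move_arm([
  {"x": -0.15, "y": 0.8, "z": 0.15, "rx": 0.003, "ry": -0.001, "rz": 0.005},
  {"x": 0, "y": 1.2, "z": 0, "rx": 0, "ry": 0, "rz": 0},
  {"x": 0, "y": 0, "z": 0, "rx": 0, "ry": 0, "rz": 0},
])

```text
clock: 31.12
position: [0.4509, 0.0062, 0.0667]
ee_rot: [-1.553, -0.273, 0.272]
force: [-0.5, -0.0, 0.5]
width: 0.99
```

```bash
python3 - <<'E'
from go import *
need(.4509,.0058,.032,.3476)
E
```

```text
clock 31.12 pos [0.4509 0.0062 0.0667] phi 0.3473 F [-0.5 -0.   0.5] w 0.99
 shift now(cm) [-0.02  3.47 -0.04]  turn [-0.0007 -0.0003  0.0004]  shift after turn(cm) [-0.01  3.47 -0.04]
```

Call:
move_arm([
  {"x": 0, "y": 1.7, "z": -0.04, "rx": 0, "ry": 0, "rz": 0},
  {"x": 0, "y": 1.7, "z": 0, "rx": 0, "ry": 0, "rz": 0},
  {"x": 0, "y": 0, "z": 0, "rx": 0, "ry": 0, "rz": 0},
])

```text
clock: 31.5
position: [0.4513, 0.0061, 0.0318]
ee_rot: [-1.553, -0.273, 0.272]
force: [-1.1, 0.5, -0.3]
width: 0.99
```

```bash
python3 - <<'E'
from go import *
need(.4509,.0058,.032,.3476)
E
```

```text
clock 31.5 pos [0.4513 0.0061 0.0318] phi 0.3477 F [-1.1  0.5 -0.3] w 0.99
 shift now(cm) [-0.05 -0.02 -0.01]  turn [-0.0008  0.0001  0.0005]  shift after turn(cm) [-0.05 -0.02 -0.01]
```

Call:
move_arm([
  {"x": 0, "y": 0, "z": 0, "rx": 0, "ry": 0, "rz": 0},
  {"x": 0, "y": 0, "z": 0, "rx": 0, "ry": 0, "rz": 0},
  {"x": 0, "y": 0, "z": 0, "rx": 0, "ry": 0, "rz": 0},
  {"x": 0, "y": 0, "z": 0, "rx": 0, "ry": 0, "rz": 0},
  {"x": 0, "y": 0, "z": 0, "rx": 0, "ry": 0, "rz": 0},
  {"x": 0, "y": -0.5, "z": 0, "rx": 0, "ry": 0, "rz": 0},
  {"x": 0, "y": -3, "z": 0, "rx": 0, "ry": 0, "rz": 0},
  {"x": 0, "y": -5, "z": 0, "rx": 0, "ry": 0, "rz": 0},
  {"x": 0, "y": -5, "z": 0, "rx": 0, "ry": 0, "rz": 0},
  {"x": 0, "y": -5, "z": 0, "rx": 0, "ry": 0, "rz": 0},
  {"x": 0, "y": 0, "z": 0, "rx": 0, "ry": 0, "rz": 0},
], jaw=5.8, newtons=20)

```text
clock: 32.88
position: [0.4509, 0.0066, 0.2252]
ee_rot: [-1.552, -0.274, 0.273]
force: [0.6, -0.2, -1.7]
width: 0.718
```

```bash
python3 - <<'E'
from go import *
a=.1945; c=np.array([.6335,.2714])-.06*np.array([-np.sin(a),np.cos(a)]); print(c)
need(c[0],c[1],.2,a)
E
```

```text
[0.64509656 0.21253133]
clock 32.88 pos [0.4509 0.0066 0.2252] phi 0.3492 F [ 0.6 -0.2 -1.7] w 0.718
 shift now(cm) [25.29  2.56 12.7 ]  turn [-0.0013  0.1547  0.0008]  shift after turn(cm) [23.03  2.52 16.45]
```

Call:
move_arm([
  {"x": 0, "y": 0, "z": 0, "rx": -0.001, "ry": 0.154, "rz": 0},
  {"x": 3.8, "y": 0, "z": 2.7, "rx": 0, "ry": 0, "rz": 0},
  {"x": 3.8, "y": 0, "z": 2.7, "rx": 0, "ry": 0, "rz": 0},
  {"x": 3.8, "y": 0, "z": 2.7, "rx": 0, "ry": 0, "rz": 0},
  {"x": 3.8, "y": 0, "z": 2.7, "rx": 0, "ry": 0, "rz": 0},
  {"x": 3.8, "y": 0, "z": 2.7, "rx": 0, "ry": 0, "rz": 0},
  {"x": 3.8, "y": 1, "z": 2.7, "rx": 0, "ry": 0, "rz": 0},
  {"x": 0, "y": 1, "z": 0, "rx": 0, "ry": 0, "rz": 0},
  {"x": 0, "y": 0, "z": 0, "rx": 0, "ry": 0, "rz": 0},
  {"x": 0, "y": 0, "z": 0, "rx": 0, "ry": 0, "rz": 0},
])

```text
clock: 34.12
position: [0.6438, 0.2097, 0.1916]
ee_rot: [-1.573, -0.134, 0.158]
force: [0.4, -0.4, -1.1]
width: 0.715
```

```bash
python3 - <<'E'
from go import *
import json
need(.6335,.2714,.13,.1945)
o,im=snap("wrist","pics/w17.png"); json.dump([list(o["position"]),list(o["ee_rot"])],open("w17.json","w"))
E
```

```text
clock 34.12 pos [0.6438 0.2097 0.1916] phi 0.186 F [ 0.4 -0.4 -1.1] w 0.715
 shift now(cm) [0.22 6.12 6.29]  turn [ 0.0057 -0.0085 -0.016 ]  shift after turn(cm) [0.18 6.16 6.25]
```

View pics/w17.png

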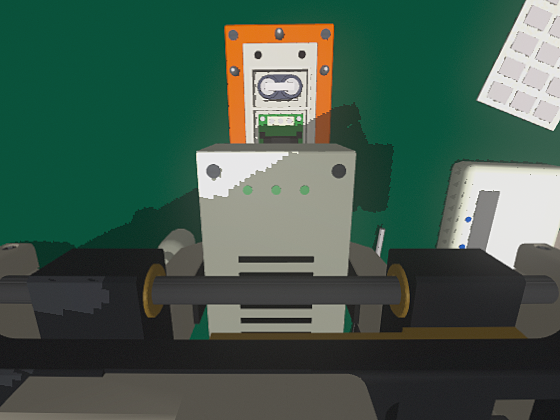

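```bash
python3 - <<'E'
from go import *
import json
crop("pics/w17.png","pics/w17a.png",185,135,185,60,4)
E
```

```text
(no output)
```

View pics/w17a.png

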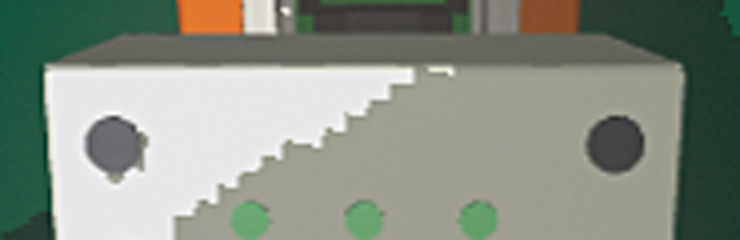

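```bash
python3 - <<'E'
from go import *
import json
p,r=json.load(open("w17.json")); p=np.array(p); R=Ro.from_rotvec(r).as_matrix()
# cover in tool frame: unproject in tool coordinates with plane tool y = const
C=np.array(arm.camera_params("wrist")["tool_from_camera"]); K=arm.camera_params("wrist")["K"];k1=arm.camera_params("wrist")["k1"]
def tl(uv,y):
    d=(np.array(uv)-K[:2,2])/K[0,0]; s=d/(1+k1*(d@d)); v=C[:3,:3]@np.array([*s,1]); o=C[:3,3]; return o+v*(y-o[1])/v[1]
b=lambda q:np.array(q)/4+[185,135]-.38
for q,y in [((44,66),-.0142),((684,66),-.0142),((125,35),.0318),((603,35),.0318)]: print(q,(tl(b(q),y)*1000).round(1))
E
```

```text
(44, 66) [-32.3 -14.2  62. ]
(684, 66) [ 32.2 -14.2  62.1]
(125, 35) [-32.8  31.8  61.7]
(603, 35) [32.6 31.8 61.8]
```

Call:
move_arm([
  {"x": 0.1, "y": 0, "z": 0, "rx": 0.006, "ry": -0.008, "rz": -0.016},
  {"x": 0.1, "y": 1.5, "z": 3.1, "rx": 0, "ry": 0, "rz": 0},
  {"x": 0, "y": 2, "z": 3.1, "rx": 0, "ry": 0, "rz": 0},
  {"x": 0, "y": 2, "z": 0, "rx": 0, "ry": 0, "rz": 0},
  {"x": 0, "y": 0, "z": 0, "rx": 0, "ry": 0, "rz": 0},
  {"x": 0, "y": 0, "z": 0, "rx": 0, "ry": 0, "rz": 0},
])

```text
clock: 34.92
position: [0.6366, 0.2666, 0.1397]
ee_rot: [-1.566, -0.155, 0.14]
force: [0.6, -0.1, -0.6]
width: 0.717
```

```bash
python3 - <<'E'
from go import *
import json
need(.6334,.2714,.056,.1945)
o,im=snap("wrist","pics/w18.png"); json.dump([list(o["position"]),list(o["ee_rot"])],open("w18.json","w"))
E
```

```text
clock 34.92 pos [0.6366 0.2666 0.1397] phi 0.1883 F [ 0.6 -0.1 -0.6] w 0.717
 shift now(cm) [-0.3   8.37  0.54]  turn [ 0.0008 -0.0062  0.0097]  shift after turn(cm) [-0.22  8.37  0.54]
```

View pics/w18.png

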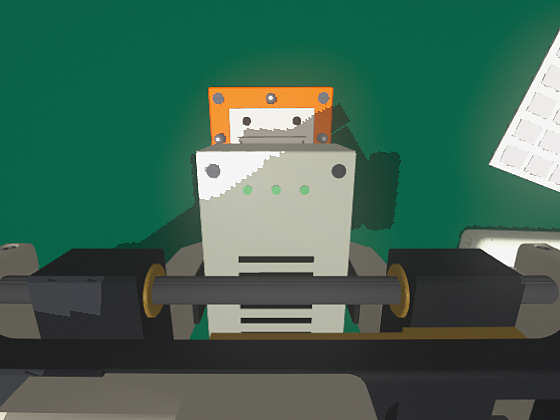

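Align, then lower to rim ≈ 70 mm and re-check.

Call:
move_arm([
  {"x": -0.28, "y": 0.5, "z": 0.54, "rx": 0, "ry": -0.006, "rz": 0.01},
  {"x": 0, "y": 1.5, "z": 0, "rx": 0, "ry": 0, "rz": 0},
  {"x": 0, "y": 1.2, "z": 0, "rx": 0, "ry": 0, "rz": 0},
  {"x": 0, "y": 0, "z": 0, "rx": 0, "ry": 0, "rz": 0},
  {"x": 0, "y": 0, "z": 0, "rx": 0, "ry": 0, "rz": 0},
])

```text
clock: 35.6
position: [0.6335, 0.2699, 0.1059]
ee_rot: [-1.567, -0.151, 0.151]
force: [0.2, 0.0, -1.2]
width: 0.719
```

```bash
python3 - <<'E'
from go import *
import json
need(.6334,.2714,.056,.1945)
o,im=snap("wrist","pics/w19.png"); json.dump([list(o["position"]),list(o["ee_rot"])],open("w19.json","w"))
crop(im,"pics/w19a.png",190,80,170,90,4.5)
E
```

```text
clock 35.6 pos [0.6335 0.2699 0.1059] phi 0.1923 F [ 0.2  0.  -1.2] w 0.719
 shift now(cm) [0.02 4.99 0.16]  turn [ 0.0016 -0.0022 -0.0003]  shift after turn(cm) [0.02 4.99 0.15]
```

View pics/w19a.png

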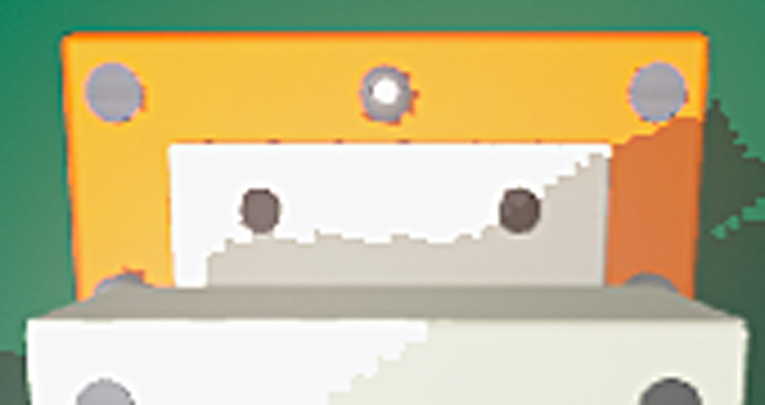

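```bash
python3 - <<'E'
from go import *
import json
p,r=json.load(open("w19.json")); p=np.array(p); R=Ro.from_rotvec(r).as_matrix()
W=cam("wrist",{"position":p,"ee_rot":np.array(r)})
b=lambda q:np.array(q)/4.5+[190,80]-.39
for q,z in [((170,143),.024),((611,143),.024),((385,90),.034),((122,288),p[2]-.0318),((662,288),p[2]-.0318)]:
    X=unproj(W,b(q),z); print(q,X.round(4),(R.T@(X-p)*1000).round(1))
E
```

```text
(170, 143) [0.5856 0.3416 0.024 ] [-33.4  81.7  79.7]
(611, 143) [0.6518 0.3546 0.024 ] [34.1 81.7 79.8]
(385, 90) [0.6165 0.3549 0.034 ] [-0.4 71.7 86.8]
(122, 288) [0.59   0.3241 0.0741] [-32.3  31.7  61.6]
(662, 288) [0.6545 0.3367 0.0741] [33.4 31.7 61.7]
```

Call:
move_arm([
  {"x": 0, "y": 0.5, "z": 0.18, "rx": 0.002, "ry": -0.001, "rz": 0},
  {"x": 0, "y": 0, "z": 0, "rx": 0, "ry": 0, "rz": 0},
])

```text
clock: 35.9
position: [0.6334, 0.2719, 0.101]
ee_rot: [-1.565, -0.152, 0.152]
force: [-0.4, -0.5, -1.3]
width: 0.72
```

```bash
python3 - <<'E'
from go import *
need(.6332,.2718,.056,.193)
E
```

```text
clock 35.9 pos [0.6334 0.2719 0.101 ] phi 0.1933 F [-0.4 -0.5 -1.3] w 0.72
 shift now(cm) [-0.02  4.5  -0.01]  turn [-0.0007  0.0003  0.0004]  shift after turn(cm) [-0.02  4.5  -0.  ]
```

Call:
move_arm([
  {"x": 0, "y": 0.8, "z": 0, "rx": 0, "ry": 0, "rz": 0},
  {"x": 0, "y": 0.8, "z": 0, "rx": 0, "ry": 0, "rz": 0},
  {"x": 0, "y": 0.6, "z": 0, "rx": 0, "ry": 0, "rz": 0},
  {"x": 0, "y": 0, "z": 0, "rx": 0, "ry": 0, "rz": 0},
])

```text
clock: 36.4
position: [0.6333, 0.2717, 0.0772]
ee_rot: [-1.565, -0.152, 0.152]
force: [0.8, -0.6, -1.3]
width: 0.719
```

```bash
python3 - <<'E'
from go import *
need(.6332,.2718,.056,.193)
E
```

```text
clock 36.4 pos [0.6333 0.2717 0.0772] phi 0.1933 F [ 0.8 -0.6 -1.3] w 0.719
 shift now(cm) [-0.    2.12  0.01]  turn [-0.0005  0.0003  0.0001]  shift after turn(cm) [-0.    2.12  0.01]
```

Call:
move_arm([
  {"x": 0, "y": 0.6, "z": 0, "rx": 0, "ry": 0, "rz": 0},
  {"x": 0, "y": 0.4, "z": 0, "rx": 0, "ry": 0, "rz": 0},
  {"x": 0, "y": 0, "z": 0, "rx": 0, "ry": 0, "rz": 0},
])

```text
clock: 36.78
position: [0.6334, 0.2719, 0.0666]
ee_rot: [-1.565, -0.152, 0.152]
force: [0.5, -0.2, -1.0]
width: 0.718
```

Rim is now below the wall's top with no contact force. Continue.

Call:
move_arm([
  {"x": 0, "y": 0.5, "z": 0, "rx": 0, "ry": 0, "rz": 0},
  {"x": 0, "y": 0.4, "z": 0, "rx": 0, "ry": 0, "rz": 0},
  {"x": 0, "y": 0, "z": 0, "rx": 0, "ry": 0, "rz": 0},
])

```text
clock: 37.15
position: [0.6336, 0.272, 0.0574]
ee_rot: [-1.564, -0.152, 0.151]
force: [-0.4, 0.6, -0.9]
width: 0.722
```

Call:
move_arm([
  {"x": 0, "y": 0.1, "z": 0, "rx": 0, "ry": 0, "rz": 0},
  {"x": 0, "y": 0.08, "z": 0, "rx": 0, "ry": 0, "rz": 0},
])

```text
clock: 37.4
position: [0.6336, 0.272, 0.0572]
ee_rot: [-1.565, -0.153, 0.151]
force: [-3.1, -2.4, 6.1]
width: 0.722
```

Call:
move_arm([
  {"x": 0, "y": 0.15, "z": 0, "rx": 0, "ry": 0, "rz": 0},
  {"x": 0, "y": 0.15, "z": 0, "rx": 0, "ry": 0, "rz": 0},
])

```text
clock: 37.65
position: [0.6336, 0.2721, 0.0572]
ee_rot: [-1.566, -0.153, 0.15]
force: [-3.0, -3.8, 12.6]
width: 0.716
```

Call:
move_arm([
  {"x": 0, "y": -0.05, "z": 0, "rx": 0, "ry": 0, "rz": 0},
  {"x": 0, "y": 0, "z": 0, "rx": 0, "ry": 0, "rz": 0},
  {"x": 0, "y": 0, "z": 0, "rx": 0, "ry": 0, "rz": 0},
  {"x": 0, "y": 0, "z": 0, "rx": 0, "ry": 0, "rz": 0},
], jaw=8.6)

```text
clock: 38.15
position: [0.634, 0.2723, 0.0582]
ee_rot: [-1.565, -0.154, 0.149]
force: [0.1, -0.0, -0.0]
width: 0.934
```

Call:
move_arm([
  {"x": 0, "y": -1, "z": 0, "rx": 0, "ry": 0, "rz": 0},
  {"x": 0, "y": -3, "z": 0, "rx": 0, "ry": 0, "rz": 0},
  {"x": 0, "y": -5, "z": 0, "rx": 0, "ry": 0, "rz": 0},
  {"x": 0, "y": -5, "z": -4, "rx": 0, "ry": 0, "rz": 0},
  {"x": 0, "y": 0, "z": -4, "rx": 0, "ry": 0, "rz": 0},
  {"x": 0, "y": 0, "z": 0, "rx": 0, "ry": 0, "rz": 0},
  {"x": 0, "y": 0, "z": 0, "rx": 0, "ry": 0, "rz": 0},
])

```text
clock: 39.02
position: [0.6491, 0.1947, 0.2053]
ee_rot: [-1.563, -0.158, 0.149]
force: [0.8, -0.0, -0.7]
width: 0.935
```

```bash
python3 - <<'E'
from go import *
import json
need(.6332,.2718,.056,.193)
o,im=snap("wrist","pics/w20.png"); json.dump([list(o["position"]),list(o["ee_rot"])],open("w20.json","w"))
crop(im,"pics/w20a.png",190,10,180,240,2.5)
_,im=snap("scene","pics/s20.png"); crop(im,"pics/s20a.png",200,150,160,200,3)
snap("top","pics/t20.png")
E
```

```text
clock 39.02 pos [0.6491 0.1947 0.2053] phi 0.1955 F [ 0.8 -0.  -0.7] w 0.935
 shift now(cm) [-0.15 14.94  7.86]  turn [-0.0013  0.0025  0.0059]  shift after turn(cm) [-0.08 14.93  7.88]
```

View pics/w20a.png

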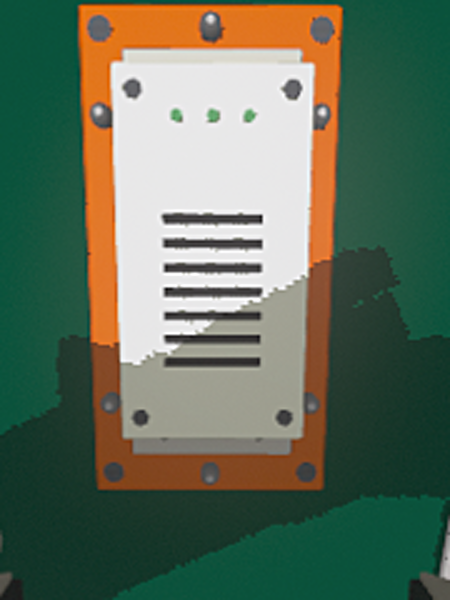

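View pics/s20a.png

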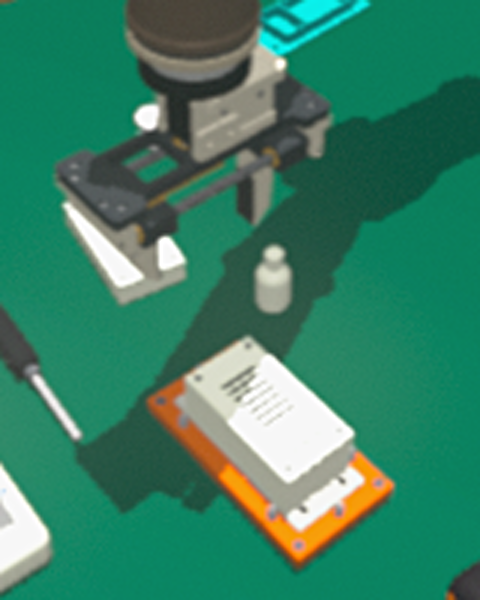

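View pics/t20.png

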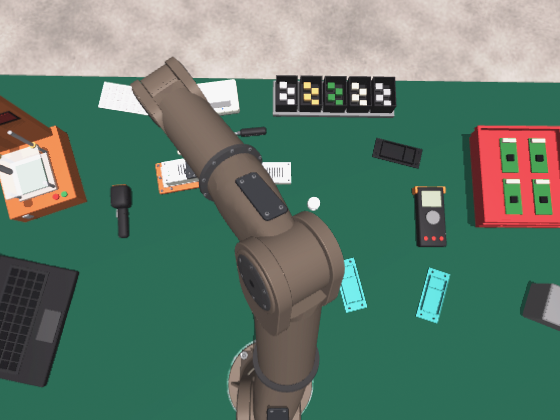

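```bash
python3 - <<'E'
from go import *
import json
p,r=json.load(open("w20.json")); p=np.array(p)
W=cam("wrist",{"position":p,"ee_rot":np.array(r)})
a=[np.array(q)/2.5+[190,10]-.3 for q in [(111,62),(315,65),(304,440),(123,437)]]
for h in (.062,.066,.070,.074,.078,.084):
    loc=[(-.033,.062,h),(.033,.062,h),(.033,-.062,h),(-.033,-.062,h)]
    print(h,*fit(loc,a,[W]*4,[.633,.27,.19])[:2])
E
```

```text
0.062 [0.63386149 0.2721485  0.19380576] 1.396671038588612
0.066 [0.63390793 0.27186365 0.19379983] 0.6519887050027595
0.07 [0.63395534 0.27157415 0.19379398] 0.5297400341415092
0.074 [0.63400378 0.27127981 0.19378817] 1.2804586439965127
0.078 [0.63405328 0.2709804  0.19378248] 2.1529054412236617
0.084 [0.63412961 0.27052134 0.19377407] 3.5379446977130438
```

Cover top fits a height of about 68–70 mm (fully home is 70), centred on the tray to within 1 mm. The gripper is clear, so I'm handing it in.

```bash
python3 -c "
from cell import arm
print(arm.sign_off(), arm.observe()['clock'])"
```

```text
the job is handed in; nothing more can be done
the job is handed in; nothing more can be done
```

I seated the grey tray in the orange cradle, laid the board in its larger bay, stood the battery in the smaller one and pushed the tall cover home. I handed the job in after about 39 of the 120 s; no verdict was reported.

**Last checks**
- **Cover:** its top fits a height of 68–70 mm, where fully home is 70. It is centred on the tray to within about 1 mm in the wrist view. It stopped firmly under 12.6 N with the gripper about 1 mm higher than worked out, which is within tolerance.
- **Inside parts:** wrist pictures taken before covering show the tray flat between the pins, the board flat in its bay and the battery upright.
- **Gentle placing:** each part was lowered until the force showed contact, then released.
- **Bystanders:** nothing touched the low cover or the others that I could see. In the last top picture the arm hides the bottle and part of the low cover. The scene picture shows the bottle standing in place.

**What disagreed:** the top camera put the cradle and battery about 4 mm lower in y than the wrist camera. I relied on the wrist camera, and every part went in without jamming. Some moves also drifted by several millimetres, so I re-measured and corrected before each grasp and placing.

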